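# Load the extractor carriage with a nested cup set

## Task

First free the carriage by turning the orange clamp knob anticlockwise until it is fully loose, then nest the stainless cups that are on the bench in the dark pot on the carriage, each smaller one inside the next larger, all standing upright on their floors. Next wind the handwheel clockwise until the carriage touches the yellow stop, and last turn the clamp knob clockwise again until it is hard tight. Leave the other things on the bench where they are.

Things in the scene. Friction and masses are not known exactly. Their poses are not given: they have to be found in the camera images.
- pot_floor (a point): centre of the inner floor of the receiving pot: a dark steel pot, inner diameter 138 mm, outer 146 mm, fixed on the sliding carriage (its open rim is 68 mm above this point, some 110 mm above the table). z up; this frame's +y is the way the carriage travels when wound in, towards the yellow stop block
- carriage (a joint): travel of the carriage along its rails in m: 0 = fully out, 0.100 = touching the yellow stop. Coupled to the handwheel: 8 mm per radian of wheel (about 50 mm a turn). It has friction and stays where it is left
- wheel (a joint): angle of the black handwheel in rad, upright axis, grows clockwise seen from above; range 0 to 12.5, two turns (12.5 = carriage at the stop). Wheel diameter about 105 mm; turning takes about 0.1 N m
- wheel_hub (a point): point on the axis of the handwheel (upright), 2 mm below the top of its hub boss (its boss tops out 101 mm above the table, the rim 97 mm). At wheel angle q the crank handle lies from here in the direction of this frame's own -x axis, 45 mm out (the frame turns with the wheel)
- crank_grip (a point): grip point of the red crank handle: an upright red cylinder, diameter 22 mm, 45 mm tall, that spins freely on its own pin on the wheel, 45 mm from the wheel's axis; the point is on its axis, 19 mm below its top, 26 mm above the wheel rim face it stands on, 124 mm above the table. Can be gripped from above at any yaw and led round the circle
- clamp (a joint): angle of the orange clamp knob in rad, grows clockwise seen from above: 0 = fully loose, 1.30 = hard tight against its end stop; it starts more or less tight; friction about 0.06 N m
- clamp_grip (a point): grip point of the orange clamp knob on its upright axis: a straight bar 49 mm long, 14 mm thick, 32 mm tall on a disc of 52 mm diameter; the point lies 7 mm below the bar's top, 69 mm above the table. The bar lies along this frame's own x axis (the frame turns with the knob), so grip across its y and turn at most 1.3 rad
- cup1: stainless cup, number 1 by size (1 largest), straight-walled: outer diameter 122 mm, inner 114 mm, 72 mm high to the rim, wall and floor 4 mm, about 280 g; origin at the centre of its underside, z up. One upright blue lifting tab on the rim at the cup's own -x side: 10 mm thick (radially), 26 mm wide, rising 40 mm above the rim, centred 59 mm from the cup's axis. None if this cup is absent
- tab1 (a point): grip point in the blue tab of cup 1, 94 mm above the cup's underside (22 mm above its rim), 59 mm from the cup's axis on its own -x side; grip the tab across its thickness (along the cup's x)
- cup2: stainless cup, number 2 by size (1 largest), straight-walled: outer diameter 98 mm, inner 90 mm, 72 mm high to the rim, wall and floor 4 mm, about 210 g; origin at the centre of its underside, z up. One upright blue lifting tab on the rim at the cup's own -x side: 10 mm thick (radially), 26 mm wide, rising 40 mm above the rim, centred 47 mm from the cup's axis. None if this cup is absent
- tab2 (a point): grip point in the blue tab of cup 2, 94 mm above the cup's underside (22 mm above its rim), 47 mm from the cup's axis on its own -x side; grip the tab across its thickness (along the cup's x)
- cup3: stainless cup, number 3 by size (1 largest), straight-walled: outer diameter 74 mm, inner 66 mm, 72 mm high to the rim, wall and floor 4 mm, about 150 g; origin at the centre of its underside, z up. One upright blue lifting tab on the rim at the cup's own -x side: 10 mm thick (radially), 26 mm wide, rising 40 mm above the rim, centred 35 mm from the cup's axis. None if this cup is absent
- tab3 (a point): grip point in the blue tab of cup 3, 94 mm above the cup's underside (22 mm above its rim), 35 mm from the cup's axis on its own -x side; grip the tab across its thickness (along the cup's x)
- cup4: stainless cup, number 4 by size (1 largest), straight-walled: outer diameter 50 mm, inner 42 mm, 72 mm high to the rim, wall and floor 4 mm, about 100 g; origin at the centre of its underside, z up. One upright blue lifting tab on the rim at the cup's own -x side: 10 mm thick (radially), 26 mm wide, rising 40 mm above the rim, centred 23 mm from the cup's axis. None if this cup is absent
- tab4 (a point): grip point in the blue tab of cup 4, 94 mm above the cup's underside (22 mm above its rim), 23 mm from the cup's axis on its own -x side; grip the tab across its thickness (along the cup's x)
- amber1: bystander, leave alone: amber reagent bottle, 66 mm across, 150 mm tall; origin at the centre of its underside
- oil: bystander, leave alone: green bottle, 60 mm across, 150 mm tall; origin at the centre of its underside
- jar: bystander, leave alone: small amber jar, 56 mm across, 70 mm tall, yellow lid; origin at the centre of its underside
- beaker: bystander, leave alone: glass beaker, 70 mm across, 85 mm tall, open; origin at the centre of its underside
- spatula: bystander, leave alone: spatula, 190 mm long, lying flat; origin near its middle, at the underside
- tipbox: bystander, leave alone: green box, 120 x 85 x 50 mm; origin at the centre of its underside
- can: bystander, leave alone: aluminium can, 68 mm across, 80 mm tall; origin at the centre of its underside

How it is judged:
On the way, in this order (a step that is already met when the one before it is completed fails the run):
1. the clamp knob is loose (value of joint clamp below 0.15 rad), for 0.2 s.
2. every cup present is nested in the pot, in size order (horizontal distance between cup1 and pot_floor below 0.011 m and z of cup1 in the frame of pot_floor between -0.003 and 0.004 m and angle between each of cup1, cup2, cup3, cup4's own z axis and vertical below 0.06 rad and horizontal distance between cup2 and pot_floor below 0.023 m and z of cup2 in the frame of pot_floor between -0.003 and 0.008 m and horizontal distance between cup2 and cup1 below 0.011 m and z of each of cup2, cup3, cup4 in the frame of cup1 above 0.002 m and horizontal distance between cup3 and pot_floor below 0.035 m and z of cup3 in the frame of pot_floor between -0.003 and 0.012 m and horizontal distance between cup3 and cup1 below 0.023 m and horizontal distance between cup3 and cup2 below 0.011 m and z of each of cup3, cup4 in the frame of cup2 above 0.002 m and horizontal distance between cup4 and pot_floor below 0.047 m and z of cup4 in the frame of pot_floor between -0.003 and 0.016 m and horizontal distance between cup4 and cup1 below 0.035 m and horizontal distance between cup4 and cup2 below 0.023 m and horizontal distance between cup4 and cup3 below 0.011 m and z of cup4 in the frame of cup3 above 0.002 m), for 0.3 s.
3. the carriage has been wound against the stop (value of joint carriage above 0.097 m), for 0.2 s.
4. the clamp knob is tight (value of joint clamp above 1.15 rad), for 0.2 s.
At the end, for the whole second after the job is handed in: Throughout the last second every cup present stands upright (within 0.06 rad) on its floor inside the pot and inside every larger cup present; the carriage is within 3 mm of the stop; the clamp knob is at 1.15 rad or more of its 1.30 (all of step 2 and value of joint carriage above 0.097 m and value of joint clamp above 1.15 rad); the robot touches nothing.
It fails at once if one of the other things on the bench is moved more than 30 mm (distance of any of amber1, oil, jar, beaker, spatula, tipbox, can from where it was at the start of the episode above 0.03 m).
It fails at once if one of the other things on the bench is tipped over (angle between any of amber1, oil, jar, beaker, tipbox, can's own z axis and vertical above 0.5 rad).
Of cup1, cup2, cup3, cup4 only 3 to 4 are there at a start; the rules pass over those that are not, and their reading is None.
At some moment in a run one of cup1, cup2, cup3, cup4 may be knocked a few centimetres aside while the robot is not near it.
It also fails if it takes over 200 s, if anything falls off the work surface, if the arm or the gripper's body presses on something with over 40 N, if the wrist force passes 120 N, or if a joint passes its speed limit or range.

## Robot

A 6-joint arm with a two-finger parallel gripper is mounted at the origin on the work surface. World frame = base frame: x ahead of the robot, y to its left, z up, the work surface at z = 0. Lengths are in m, angles in rad, forces in N, time in s.
With the tool pointing down it reaches from about 0.3 to 0.775 m from the base axis. Payload 14.6 kg.
Tool frame: the origin (TCP) lies on the centre line of the jaws, within the pads' length; the fingertips stand 19 mm ahead of it and the grasp point (between the pads) is the TCP; z points along the fingers, y is the line along which they close (so a half turn about z gives the same grasp; the last joint's range is limited). The gripper opens to 94 mm and grips with 3 to 60 N. Pads are 16 mm wide; open, the fingers measure 119 mm over their backs; the gripper's body (75 mm by 177 mm) begins 78 mm behind the grasp point.
Start: joints at [-1.339, 0.3, 1.521, -0, 1.321, -0.067], TCP at [0.162, -0.526, 0.224] pointing down, gripper open.
Joint ranges: [-3.03, 3.03], [-0.79, 2.21], [0.23, 2.52], [-1.04, 4.18], [0, 3.07], [-2.55, 2.55]. Speed limits (rad/s): [2.22, 2.22, 2.57, 3.14, 3.14, 3.14].

## Interface

Orientations are given as [roll, pitch, yaw] about the fixed x, y, z axes, in that order (R = Rz(yaw) Ry(pitch) Rx(roll)).
In Python, from station import get_obs, camera, workorder gives the robot as it stands.
- The arm moves only by the tool play_rows, never from a script. Its argument "motion" is a list that holds one entry, the list of rows, each a list of 7 numbers: the shift along the tool's x, y, z as a fraction of full scale, then the turn, a rotation vector about the tool's x, y, z as a fraction of full scale, then the opening, from -1 (shut) to 1 (fully open). In form: [[[x, y, z, ax, ay, az, grip], ...]]. A call has 1 to 10 rows; each row is the pose to reach, as a shift and turn from the pose commanded when the call began, along the tool's axes at that moment, turning the shorter way round; what a row does not reach only later rows make up. Full scale, the value 1, is 0.25 m for a shift and 2 pi rad for a turn. A row lasts 1/10 s, in which the tool goes at most 50 mm and 8.59 degrees, less where a joint would pass 70% of its speed; a pose out of reach is approached as far as the arm can. A call with a number of a shift or a turn outside -1 to 1 is refused whole. A call with a gripper value outside its range is refused whole. The fingers move at their own pace and stop on an object; "grip_force" is the grip in N (left out, the last holds). Time passes only in rows, so rows that repeat a pose let the fingers close. It gives the time, the measured TCP pose, the force, the opening and the grip force at its end, in the units of the state.
- get_obs(): the state, without advancing time (a new reading comes with each control period).
- camera(name): name is "side" or "top"; returns a dict with "frame" (480x640x3 uint8, red, green, blue), "z_map" (480x640 float32, m along the optical axis (not along the pixel's ray), 0 where there is no reading), "camera_matrix" (3x3 intrinsics, pixels), "T" (4x4, takes a point from camera to world coordinates). Camera axes: x right, y up, looking along -z (the intrinsics and any distortion apply to the point x, -y, -z); pixel columns grow to the right and rows downward; lengths in m; the calibration is good to about 2 mm. A picture is of the moment at which its call begins.
- workorder.hand_in(): hands the job in; it is judged then, once.
The state is a dict: "time_s": time; "qpos": joint angles; "joint_vel": joint speeds; "tau": joint torques, N m; "ee_pos": TCP position; "eef_rot": TCP orientation; "force": force on the tool from outside, world axes, zero at the start; "moment": the same for the moment, N m; "grip_width": finger opening in m; "grip_force": force on a finger pad.
Only numpy, scipy, OpenCV 4.12 (cv2) and the standard library are available. Lean on these libraries where they do the work, as an engineer would, in place of code of your own. Each camera call takes 0.05 s, during which the arm holds its last target. There are 200 camera calls.

## Working session

There is one attempt and no reset: what is moved stays moved. The work goes in short steps, Python scripts to look and compute and a tool call to move; the robot and the scene stay as the last step left them, time stands still between calls to the robot, and variables do not carry over. Pictures are saved under pics/ and viewed, at most 14 in all, crops included, and the job is handed in when it is done.

Besides the shell and the picture viewer there is one more tool, called as name([rows], argument=value, ...), one row to a line, values as JSON. play_rows: Moves the arm, as the interface text tells. Its arguments: {"type":"object","properties":{"motion":{"type":"array"},"grip_force":{"type":"number"}},"required":["motion"]}

```bash
mkdir -p pics
cat > h.py <<'E'
import numpy as np, cv2
from station import get_obs, camera, workorder
from scipy.spatial.transform import Rotation as R
def snap(name,fn=None):
    c=camera(name)
    if fn: cv2.imwrite('pics/'+fn,cv2.cvtColor(c['frame'],cv2.COLOR_RGB2BGR))
    return c
def cloud(c):
    z=c['z_map'];K=c['camera_matrix'];v,u=np.mgrid[:480,:640]
    P=np.stack([(u-K[0,2])/K[0,0]*z,-(v-K[1,2])/K[1,1]*z,-z],-1)
    return P@c['T'][:3,:3].T+c['T'][:3,3]
E
python3 - <<'E'
from h import *
for n in('top','side'):
    c=snap(n,n+'1.png');print(n,c['camera_matrix'],c['T'].round(3))
print(get_obs())
E
```

```text
top [[525.51508128   0.         318.3638067 ]
 [  0.         525.51508128 239.40534912]
 [  0.           0.           1.        ]] [[-0.028  0.98  -0.195  0.291]
 [-1.    -0.026  0.01   0.054]
 [ 0.005  0.195  0.981  1.511]
 [ 0.     0.     0.     1.   ]]
side [[541.67481698   0.         309.54871329]
 [  0.         541.67481698 238.82067667]
 [  0.           0.           1.        ]] [[-0.724  0.522 -0.452  0.024]
 [-0.69  -0.535  0.487  0.663]
 [ 0.012  0.664  0.748  1.048]
 [ 0.     0.     0.     1.   ]]
{'time_s': 0.1, 'qpos': array([-1.33859506e+00,  3.00365448e-01,  1.52151534e+00, -6.33501372e-06,
        1.32070402e+00, -6.66062650e-02]), 'joint_vel': array([-1.38852439e-03, -9.94901357e-04, -1.76294454e-03, -9.48818572e-06,
       -8.29548856e-04,  1.37998849e-03]), 'tau': array([ 1.84090430e-03, -5.32643938e+01, -3.53283298e+01,  7.09692109e-02,
        2.33749469e-02, -7.70705014e-05]), 'ee_pos': array([ 0.161852  , -0.52541999,  0.22397208]), 'eef_rot': array([-3.14060229e+00, -5.99124327e-05,  2.98809074e-01]), 'force': array([0.55327329, 0.4857609 , 0.49847991]), 'moment': array([-0.0003135 ,  0.02507355,  0.00978568]), 'grip_force': 0.0, 'grip_width': 0.0939016515753717}
```

View pics/top1.png

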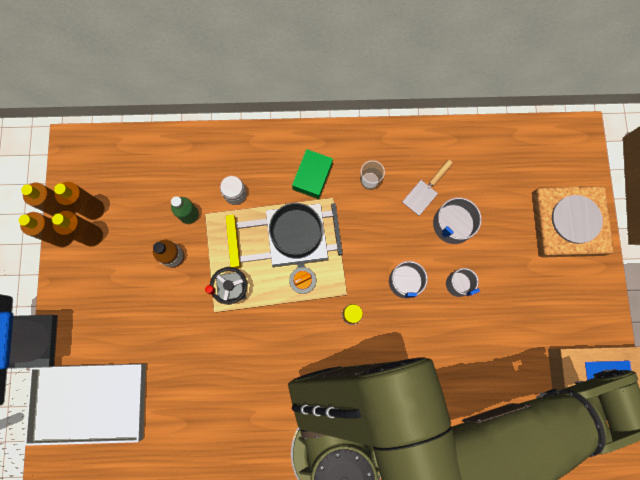

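View pics/side1.png

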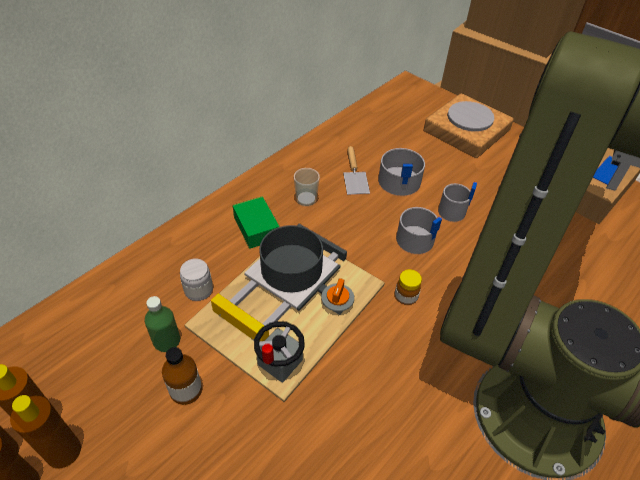

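The top view shows the pot at (297,231), the handwheel at (228,286) with its red crank at (209,290), the orange knob at (302,280) and the yellow stop at (233,240). It also shows three cups, at (458,221), (408,280) and (463,283). The side view agrees.

```bash
cat >> h.py <<'E'
def circ(p):
    A=np.c_[2*p,np.ones(len(p))];s=np.linalg.lstsq(A,(p**2).sum(1),rcond=None)[0]
    return s[:2],np.sqrt(s[2]+s[0]**2+s[1]**2)
def rcirc(p,t=.004):
    best=None;g=np.random.default_rng(0)
    for _ in range(300):
        q=p[g.choice(len(p),3,False)]
        try:c,r=circ(q)
        except Exception:continue
        if not .015<r<.09: continue
        m=abs(np.hypot(*(p-c).T)-r)<t
        if best is None or m.sum()>best.sum():best=m
    c,r=circ(p[best]);return c.round(4),round(float(r),4),int(best.sum())
def masks(c):
    h=cv2.cvtColor(c['frame'],cv2.COLOR_RGB2HSV).astype(int);H,S,V=h[...,0],h[...,1],h[...,2]
    return dict(blue=(H>105)&(H<128)&(S>150)&(V>50),orange=(H>4)&(H<18)&(S>200)&(V>150),red=((H<4)|(H>175))&(S>190)&(V>90),grey=(S<90))
def roi(x0,x1,y0,y1):
    m=np.zeros((480,640),bool);m[y0:y1,x0:x1]=1;return m
E
python3 - <<'E'
from h import *
for n in('top','side'):
    c=snap(n);P=cloud(c);m=masks(c);Z=P[...,2]
    X,Y=P[...,0],P[...,1]
    print(n)
    reg=m['grey']&(Z>.066)&(Z<.078)
    # cup areas by rough world boxes
    tm=P[240,410] if n=='top' else None
    near=(X>.2)&(X<.8)&(Y<-.05)&(Y>-.45)
    k,l,s,_=cv2.connectedComponentsWithStats((m['blue']&near&(Z>.06)).astype(np.uint8))
    for i in range(1,k):
        if s[i,4]>8:
            p=P[l==i];print('tab',s[i,:],p.mean(0).round(4),p.max(0).round(3))
    # cups: cluster of z .066-.078
    k,l,s,_=cv2.connectedComponentsWithStats(cv2.dilate((reg&near).astype(np.uint8),np.ones((3,3))))
    for i in range(1,k):
        if s[i,4]>60:
            q=reg&(l==i);p=P[q]
            if len(p)>20: print('cup',s[i],rcirc(p[:,:2]),p[:,2].mean().round(4))
    rest=(X>.2)&(X<.8)&(Y>-.05)&(Y<.5)
    q=m['orange']&rest&(Z>.066)&(Z<.085);p=P[q]
    mu=p.mean(0);w,v=np.linalg.eigh(np.cov(p[:,:2].T));print('knob',len(p),mu.round(4),w**.5,v[:,1])
    p=P[m['red']&rest&(Z>.137)];print('crank',len(p),p.mean(0).round(4))
    V=c['frame'].max(-1)
    p=P[rest&(V<90)&(Z>.09)&(Z<.103)&(X<.55)];print('wheel',len(p),rcirc(p[:,:2]),p[:,2].mean())
    p=P[rest&(V<90)&(Z>.106)&(Z<.116)&(X>.4)&(Y<.2)];print('pot',len(p),rcirc(p[:,:2]))
E
```

```text
top
tab [442 227  11   9  63] [ 0.5852 -0.3151  0.0982] [ 0.594 -0.306  0.118]
tab [467 289  12   6  41] [ 0.4171 -0.3698  0.1055] [ 0.427 -0.36   0.12 ]
tab [406 293  11   4  39] [ 0.4134 -0.2023  0.109 ] [ 0.417 -0.192  0.121]
cup [437 197  45  44 526] (array([ 0.627 , -0.3594]), 0.0587, 206) 0.0713
cup [391 260  38  37 409] (array([ 0.461 , -0.2076]), 0.0467, 155) 0.0722
cup [451 267  29  29 309] (array([ 0.4493, -0.3597]), 0.0348, 121) 0.0716
knob 42 [0.4704 0.0848 0.0764] [0.00481686 0.01369382] [-0.42701576  0.90424418]
crank 44 [0.4358 0.3216 0.1749]
wheel 437 (array([0.4537, 0.2863]), 0.0456, 269) 0.097446561170493
pot 139 (array([0.6013, 0.1018]), 0.0698, 139)
side
tab [401 164  12  17 139] [ 0.584  -0.3145  0.092 ] [ 0.595 -0.304  0.114]
tab [468 183   9  18  62] [ 0.4136 -0.3648  0.0977] [ 0.423 -0.357  0.115]
tab [430 218  12  18 117] [ 0.4122 -0.2002  0.094 ] [ 0.419 -0.188  0.115]
cup [380 147  46  32 519] (array([ 0.6268, -0.3586]), 0.0587, 215) 0.0703
cup [294 177  24  14 159] (array([ 0.7643, -0.1159]), 0.0299, 71) 0.0727
cup [442 182  29  24 332] (array([ 0.4487, -0.3589]), 0.0349, 126) 0.0703
cup [399 206  40  32 438] (array([ 0.4606, -0.2073]), 0.0468, 195) 0.0702
knob 93 [0.4674 0.0891 0.0759] [0.00391505 0.0138526 ] [-0.40144119  0.9158848 ]
crank 87 [0.4368 0.3313 0.1429]
wheel 966 (array([0.4496, 0.2885]), 0.0455, 492) 0.09686970065943497
pot 359 (array([0.6016, 0.1033]), 0.0706, 351)
```

```bash
cat >> h.py <<'E'
def plan(*targets):
    """targets: (x,y,z,yaw) world; prints tool-axis row numbers from measured pose"""
    o=get_obs();Rt=R.from_euler('xyz',o['eef_rot']);out(o['ee_pos'],Rt,targets)
def out(p,Rt,targets):
    for t in targets:
        d=Rt.inv().apply(np.array(t[:3])-p)/.25
        r=(Rt.inv()*R.from_euler('xyz',[np.pi,0,t[3]])).as_rotvec()/(2*np.pi)
        print(np.r_[d,r].round(4).tolist())
def chain(*targets):
    """each call starts at the preceding target"""
    o=get_obs();p=o['ee_pos'];Rt=R.from_euler('xyz',o['eef_rot'])
    for t in targets:
        out(p,Rt,[t]);p=np.array(t[:3]);Rt=R.from_euler('xyz',[np.pi,0,t[3]])
E
python3 - <<'E'
from h import *
for n in('top','side'):
    c=snap(n);P=cloud(c);Z=P[...,2];X,Y=P[...,0],P[...,1]
    r=np.hypot(X-.469,Y-.087);q=(r<.04)
    p=P[q&(Z>.036)&(Z<.05)];print(n,len(p),np.histogram(P[q][:,2],np.arange(.0,.09,.004)),((p.max(0)+p.min(0))/2).round(4),(p.max(0)-p.min(0)).round(4))
    p=P[q&(Z>.072)];print((p.max(0)+p.min(0))/2,len(p))
chain((.29,-.35,.224,.9),(.38,-.13,.224,1.5),(.469,.087,.18,2.0))
E
```

```text
top 394 (array([  0,   3,  14,  22,  10,   2,   0,   6,  53, 144, 118,  92,  54,
         2,   3,   3,   2,  13,  25,  40,  17,   0]), array([0.   , 0.004, 0.008, 0.012, 0.016, 0.02 , 0.024, 0.028, 0.032,
       0.036, 0.04 , 0.044, 0.048, 0.052, 0.056, 0.06 , 0.064, 0.068,
       0.072, 0.076, 0.08 , 0.084, 0.088])) [0.4697 0.0869 0.043 ] [0.0763 0.0708 0.0139]
[0.46795667 0.08739429 0.07776828] 82
side 515 (array([  0,   2,  96,  91,  16,   5,   4,   2,  65, 241, 102, 135,  48,
        12,  10,  10,  11,  11,  64,  45,   4,   0]), array([0.   , 0.004, 0.008, 0.012, 0.016, 0.02 , 0.024, 0.028, 0.032,
       0.036, 0.04 , 0.044, 0.048, 0.052, 0.056, 0.06 , 0.064, 0.068,
       0.072, 0.076, 0.08 , 0.084, 0.088])) [0.4691 0.0879 0.043 ] [0.076  0.0748 0.0139]
[0.46851858 0.08915482 0.07655601] 113
[0.6964, -0.5202, 0.0013, -0.0001, -0.0, -0.0957]
[0.9131, -0.265, -0.0, 0.0, 0.0, -0.0955]
[0.891, 0.2937, 0.176, -0.0, 0.0, -0.0796]
```

play_rows([
  [[0.6964,-0.5202,0,0,0,-0.0957,1],[0.6964,-0.5202,0,0,0,-0.0957,1],[0.6964,-0.5202,0,0,0,-0.0957,1],[0.6964,-0.5202,0,0,0,-0.0957,1],[0.6964,-0.5202,0,0,0,-0.0957,1]],
])

```text
time_s: 0.8
ee_pos: [0.2916, -0.3472, 0.2247]
eef_rot: [3.141, -0.0, 0.908]
force: [-0.5, -0.1, 0.6]
grip_width: 0.0938
grip_force: 0.0
```

play_rows([
  [[0.913,-0.265,0,0,0,-0.0955,0.1],[0.913,-0.265,0,0,0,-0.0955,0.1],[0.913,-0.265,0,0,0,-0.0955,0.1],[0.913,-0.265,0,0,0,-0.0955,0.1],[0.913,-0.265,0,0,0,-0.0955,0.1]],
])

```text
time_s: 1.3
ee_pos: [0.3804, -0.1277, 0.2247]
eef_rot: [3.141, 0.0, 1.506]
force: [-0.3, -0.4, -0.5]
grip_width: 0.0575
grip_force: 0.0
```

play_rows([
  [[0.891,0.294,0.176,0,0,-0.08,0.1],[0.891,0.294,0.176,0,0,-0.08,0.1],[0.891,0.294,0.176,0,0,-0.08,0.1],[0.891,0.294,0.176,0,0,-0.08,0.1],[0.891,0.294,0.176,0,0,-0.08,0.1],[0.891,0.294,0.176,0,0,-0.08,0.1],[0.891,0.294,0.176,0,0,-0.08,0.1]],
])

```text
time_s: 2.0
ee_pos: [0.4688, 0.0873, 0.1802]
eef_rot: [-3.141, -0.0, 2.004]
force: [0.6, -0.3, 0.2]
grip_width: 0.0515
grip_force: 0.0
```

Run:
```python
from h import *
o=get_obs();print(o['ee_pos'],o['eef_rot'])
plan((.4685,.0875,.069,2.0))
snap('top','top2.png')
```

```text
[0.46881517 0.0872625  0.18015289] [-3.14077727e+00 -1.35225566e-04  2.00433775e+00]
[0.0013, -0.0004, 0.4446, -0.0001, -0.0, 0.0007]
```

View pics/top2.png

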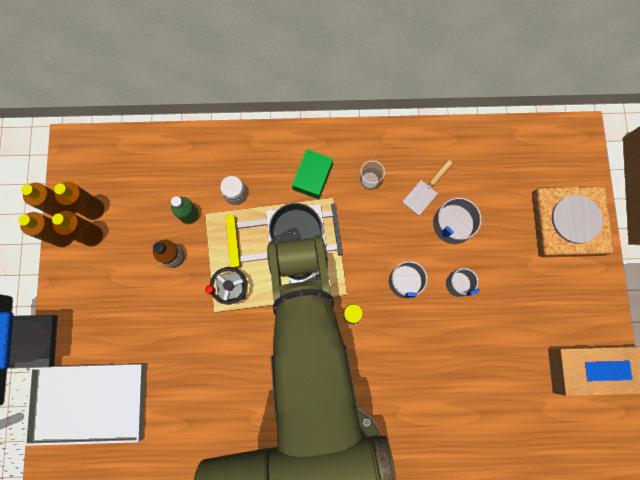

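The arm is over the knob and there is no hidden fourth cup on the right. The cups are still at (458,221), (408,280) and (463,283). I'll go down and grip.

play_rows([
  [[0,0,0.2,0,0,0,0.1],[0,0,0.35,0,0,0,0.1],[0,0,0.444,0,0,0,0.1],[0,0,0.444,0,0,0,0.1],[0,0,0.444,0,0,0,-1],[0,0,0.444,0,0,0,-1],[0,0,0.444,0,0,0,-1],[0,0,0.444,0,0,0,-1],[0,0,0.444,0,0,0,-1]],
], grip_force=30)

```text
time_s: 2.95
ee_pos: [0.4691, 0.0869, 0.0699]
eef_rot: [3.141, 0.0, 2.003]
force: [-9.7, -4.8, 6.1]
grip_width: 0.0152
grip_force: 5.5
```

play_rows([
  [[0,0,0,0,0,0,-1],[0,0,0,0,0,-0.02,-1],[0,0,0,0,0,-0.04,-1],[0,0,0,0,0,-0.06,-1],[0,0,0,0,0,-0.08,-1],[0,0,0,0,0,-0.1,-1],[0,0,0,0,0,-0.12,-1],[0,0,0,0,0,-0.14,-1],[0,0,0,0,0,-0.155,-1],[0,0,0,0,0,-0.155,-1]],
])

```text
time_s: 3.95
ee_pos: [0.4684, 0.0864, 0.0699]
eef_rot: [-3.14, -0.002, 2.98]
force: [-8.7, -5.3, 11.5]
grip_width: 0.0136
grip_force: 30.0
```

Run:
```python
from h import *
o=get_obs();print(o['ee_pos'],o['eef_rot'],o['force'],o['moment'],o['grip_width'])
```

```text
[0.46836273 0.08641073 0.06987947] [-3.14027048e+00 -1.53176281e-03  2.98041064e+00] [-8.66983253 -5.27638715 11.5072081 ] [-1.10499307  1.42031745  0.10053641] 0.013572051629086779
```

play_rows([
  [[0,0,0,0,0,-0.012,-1],[0,0,0,0,0,-0.024,-1],[0,0,0,0,0,-0.036,-1],[0,0,0,0,0,-0.036,-1],[0,0,0,0,0,-0.036,-1]],
])

```text
time_s: 4.45
ee_pos: [0.4683, 0.0864, 0.0699]
eef_rot: [-3.141, -0.002, -3.08]
force: [-8.5, -5.9, 10.7]
grip_width: 0.0139
grip_force: 30.0
```

Run:
```python
from h import *
o=get_obs();print(o['ee_pos'],o['eef_rot'],o['force'],o['moment'],o['grip_width'])
```

```text
[0.46834399 0.08635732 0.06988029] [-3.14052971e+00 -1.80705093e-03 -3.07975798e+00] [-8.47296896 -5.9029692  10.73458168] [-1.18611091  1.48889558  0.04762268] 0.01389050340442433
```

play_rows([
  [[0,0,0,0,0,-0.01,-1],[0,0,0,0,0,-0.02,-1],[0,0,0,0,0,-0.02,-1],[0,0,0,0,0,-0.02,-1]],
])

```text
time_s: 4.85
ee_pos: [0.4686, 0.0864, 0.0699]
eef_rot: [-3.141, -0.001, -2.955]
force: [-6.1, -5.6, 9.6]
grip_width: 0.0144
grip_force: 31.4
```

Run:
```python
from h import *
o=get_obs();print(o['ee_pos'],o['eef_rot'],o['force'],o['moment'],o['grip_width'])
```

```text
[0.46859211 0.08639975 0.06986157] [-3.14107154e+00 -1.28876872e-03 -2.95535782e+00] [-6.0890619  -5.57069255  9.62233852] [-1.08107253  1.02935885 -0.69044775] 0.014376089006555006
```

play_rows([
  [[0,0,0,0,0,0.01,-0.4],[0,0,0,0,0,0.01,-0.3],[0,0,0,0,0,0.01,-0.3],[0,0,-0.2,0,0,0.01,-0.3],[0,0,-0.4,0,0,0.01,-0.3],[0,0,-0.6,0,0,0.01,-0.3],[0,0,-0.8,0,0,0.01,-0.3]],
])

```text
time_s: 5.55
ee_pos: [0.4685, 0.0869, 0.2717]
eef_rot: [3.142, 0.0, -3.016]
force: [0.3, -0.6, -0.4]
grip_width: 0.0328
grip_force: 0.0
```

```bash
cat > cups.py <<'E'
from h import *
NOM={.059:1,.047:2,.035:3}
def cups(names=('top','side')):
  for n in names:
    c=snap(n);P=cloud(c);m=masks(c);Z=P[...,2];X,Y=P[...,0],P[...,1]
    near=(X>.2)&(X<.75)&(Y<-.05)&(Y>-.48)
    reg=m['grey']&(Z>.066)&(Z<.078)&near
    B=P[m['blue']&near&(Z>.065)&(Z<.125)]
    k,l,s,_=cv2.connectedComponentsWithStats(cv2.dilate(reg.astype(np.uint8),np.ones((3,3))))
    for i in range(1,k):
        p=P[reg&(l==i)]
        if len(p)<25: continue
        ce,r,nn=rcirc(p[:,:2]);a=min(NOM,key=lambda q:abs(q-r))
        if abs(a-r)>.004 or nn<40: continue
        d=B[:,:2]-ce;b=d[abs(np.hypot(*d.T)-a)<.015]
        if len(b)<5: continue
        mu=b.mean(0);th=np.arctan2(mu[1],mu[0]);t=ce+a*np.array([np.cos(th),np.sin(th)])
        print(n,'cup',NOM[a],ce,nn,'tabdeg',np.degrees(th).round(1),'tab',t.round(4),'yaw',(th+np.pi/2).round(3),(th-np.pi/2).round(3))
if __name__=='__main__':cups()
E
python3 - <<'E'
from cups import *
cups()
o=get_obs();print(o['ee_pos'],o['eef_rot'])
for n in('side',):
    c=snap(n,'s3.png');P=cloud(c);m=masks(c);X,Y,Z=P[...,0],P[...,1],P[...,2]
    p=P[m['orange']&(np.hypot(X-.4685,Y-.087)<.04)&(Z>.07)&(Z<.085)]
    w,v=np.linalg.eigh(np.cov(p[:,:2].T));print(len(p),np.degrees(np.arctan2(v[1,1],v[0,1])))
chain((.50,-.02,.27,2.2),(.55,-.2,.26,1.2),(.5857,-.316,.2,.768))
E
```

```text
top cup 1 [ 0.6271 -0.3592] 202 tabdeg 133.6 tab [ 0.5864 -0.3165] yaw 3.903 0.761
top cup 2 [ 0.4608 -0.2077] 154 tabdeg 173.0 tab [ 0.4141 -0.202 ] yaw 4.591 1.449
top cup 3 [ 0.4494 -0.3598] 116 tabdeg -163.3 tab [ 0.4159 -0.3699] yaw -1.279 -4.42
side cup 3 [ 0.4491 -0.3582] 95 tabdeg -173.6 tab [ 0.4143 -0.3621] yaw -1.46 -4.601
side cup 2 [ 0.4608 -0.207 ] 181 tabdeg 172.2 tab [ 0.4142 -0.2006] yaw 4.576 1.435
[0.47068354 0.08719778 0.275814  ] [-3.14142142  0.01034989 -3.015714  ]
0 nan
[-0.0661, -0.4401, 0.0088, 0.0005, 0.0008, 0.1699]
[-0.6998, -0.262, 0.04, 0.0, -0.0, 0.1592]
[-0.3807, 0.3012, 0.24, 0.0, -0.0, 0.0688]
  avg = a.mean(axis, **keepdims_kw)
  ret = um.true_divide(
<stdin>:7: RuntimeWarning: Degrees of freedom <= 0 for slice
  c *= np.true_divide(1, fact)
  c *= np.true_divide(1, fact)
```

play_rows([
  [[-0.066,-0.44,0,0,0,0.17,-0.3],[-0.066,-0.44,0,0,0,0.17,-0.3],[-0.066,-0.44,0,0,0,0.17,-0.3],[-0.066,-0.44,0,0,0,0.17,-0.3],[-0.066,-0.44,0,0,0,0.17,-0.3],[-0.066,-0.44,0,0,0,0.17,-0.3],[-0.066,-0.44,0,0,0,0.17,-0.3],[-0.066,-0.44,0,0,0,0.17,-0.3]],
])

```text
time_s: 6.5
ee_pos: [0.4986, -0.0201, 0.2679]
eef_rot: [-3.14, -0.002, 2.195]
force: [-0.6, -0.2, -0.0]
grip_width: 0.0328
grip_force: 0.0
```

play_rows([
  [[-0.7,-0.262,0.04,0,0,0.16,-0.3],[-0.7,-0.262,0.04,0,0,0.16,-0.3],[-0.7,-0.262,0.04,0,0,0.16,-0.3],[-0.7,-0.262,0.04,0,0,0.16,-0.3],[-0.7,-0.262,0.04,0,0,0.16,-0.3],[-0.7,-0.262,0.04,0,0,0.16,-0.3],[-0.7,-0.262,0.04,0,0,0.16,-0.3],[-0.7,-0.262,0.04,0,0,0.16,-0.3]],
])

```text
time_s: 7.3
ee_pos: [0.5484, -0.2003, 0.2583]
eef_rot: [-3.14, -0.0, 1.195]
force: [0.1, 0.8, -0.3]
grip_width: 0.0325
grip_force: 0.0
```

play_rows([
  [[-0.38,0.3,0.24,0,0,0.069,-0.3],[-0.38,0.3,0.24,0,0,0.069,-0.3],[-0.38,0.3,0.24,0,0,0.069,-0.3],[-0.38,0.3,0.24,0,0,0.069,-0.3],[-0.38,0.3,0.24,0,0,0.069,-0.3],[-0.38,0.3,0.24,0,0,0.069,-0.3]],
])

```text
time_s: 7.9
ee_pos: [0.5833, -0.3154, 0.2001]
eef_rot: [3.141, -0.0, 0.764]
force: [0.5, -0.5, -0.1]
grip_width: 0.0329
grip_force: 0.0
```

Run:
```python
from cups import *
o=get_obs();print(o['ee_pos'],o['eef_rot'],o['grip_width'])
cups(('side',))
c=snap('top','top3.png');P=cloud(c);m=masks(c);X,Y,Z=P[...,0],P[...,1],P[...,2]
q=m['orange']&(np.hypot(X-.4685,Y-.087)<.04)&(Z>.068)&(Z<.085);p=P[q]
w,v=np.linalg.eigh(np.cov(p[:,:2].T));print(len(p),np.degrees(np.arctan2(v[1,1],v[0,1])),p.mean(0))
plan((.5862,-.3163,.094,.764))
```

```text
[ 0.58334452 -0.3154402   0.20008492] [ 3.14098399e+00 -2.84346085e-04  7.63780455e-01] 0.032862294491341065
side cup 1 [ 0.6269 -0.3582] 202 tabdeg 134.4 tab [ 0.5856 -0.3161] yaw 3.917 0.775
side cup 2 [ 0.4604 -0.2066] 176 tabdeg 163.0 tab [ 0.4154 -0.1929] yaw 4.416 1.275
51 -172.28442737277604 [0.46880823 0.08691321 0.07540098]
[0.0052, 0.0096, 0.4262, 0.0002, -0.0001, -0.0003]
```

The knob bar now lies at 7.7°. It started at 114.5°, so it has turned 1.28 rad and is loose. I'll pick up cup 1.

play_rows([
  [[0.005,0.01,0.2,0,0,0,-0.3],[0.005,0.01,0.35,0,0,0,-0.3],[0.005,0.01,0.426,0,0,0,-0.3],[0.005,0.01,0.426,0,0,0,-0.3],[0.005,0.01,0.426,0,0,0,-1],[0.005,0.01,0.426,0,0,0,-1],[0.005,0.01,0.426,0,0,0,-1],[0.005,0.01,0.426,0,0,0,-1]],
], grip_force=45)

```text
time_s: 8.8
ee_pos: [0.5865, -0.3177, 0.0946]
eef_rot: [3.139, -0.001, 0.759]
force: [0.8, 0.8, 5.9]
grip_width: 0.0099
grip_force: 45.0
```

play_rows([
  [[0,0,0,0,0,0,-1],[0,0,0,0,0,0,-1],[0,0,-0.1,0,0,0,-1],[0,0,-0.25,0,0,0,-1],[0,0,-0.4,0,0,0,-1],[0,0,-0.55,0,0,0,-1],[0,0,-0.7,0,0,0,-1],[0,0,-0.75,0,0,0,-1],[0,0,-0.75,0,0,0,-1]],
])

```text
time_s: 9.7
ee_pos: [0.586, -0.3174, 0.2815]
eef_rot: [3.14, -0.001, 0.759]
force: [-0.0, -0.1, -3.3]
grip_width: 0.0097
grip_force: 45.0
```

Run:
```python
from cups import *
o=get_obs();print(o['ee_pos'],o['eef_rot'],o['grip_width'],o['force'],o['moment'])
# held cup 1 rim plane fit
c=snap('side','s4.png');P=cloud(c);m=masks(c);X,Y,Z=P[...,0],P[...,1],P[...,2]
q=m['grey']&(np.hypot(X-.627,Y+.359)<.08)&(Z>.23)&(Z<.29);p=P[q]
print(len(p),np.percentile(p[:,2],[5,50,95,99]))
chain((.60,-.10,.30,.4),(.6014,.1015+.059,.30,0))
```

```text
[ 0.58601674 -0.31740821  0.28147314] [ 3.13952357e+00 -6.03939061e-04  7.58787952e-01] 0.009653013959311223 [-3.61208483e-04 -1.43804401e-01 -3.32117965e+00] [0.06440262 0.04022869 0.03600196]
708 [0.23146676 0.24678874 0.2772458  0.28757867]
[0.6394, -0.5912, -0.0829, -0.0002, 0.0001, 0.0571]
[0.4109, -0.9576, -0.0, 0.0, -0.0, 0.0637]
```

View pics/s4.png

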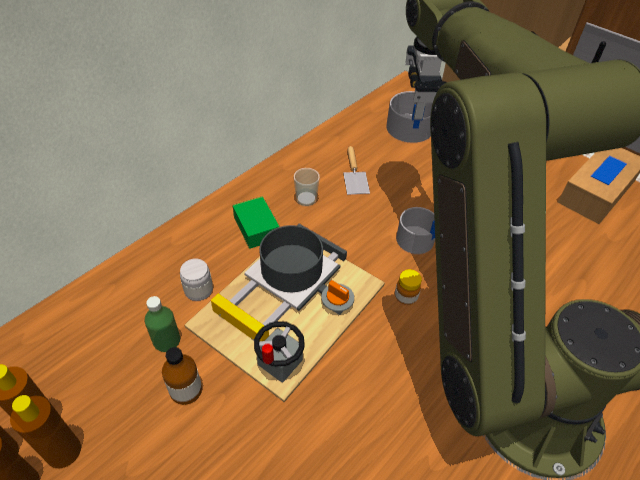

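Cup 1 is held upright at about (410,115) in the side view. I'll carry it to the pot.

play_rows([
  [[0.639,-0.591,-0.083,0,0,0.057,-1],[0.639,-0.591,-0.083,0,0,0.057,-1],[0.639,-0.591,-0.083,0,0,0.057,-1],[0.639,-0.591,-0.083,0,0,0.057,-1],[0.639,-0.591,-0.083,0,0,0.057,-1],[0.639,-0.591,-0.083,0,0,0.057,-1],[0.639,-0.591,-0.083,0,0,0.057,-1]],
])

```text
time_s: 10.45
ee_pos: [0.5998, -0.1002, 0.2991]
eef_rot: [-3.14, 0.003, 0.401]
force: [-0.3, -0.9, -2.7]
grip_width: 0.01
grip_force: 45.0
```

play_rows([
  [[0.15,-0.25,0,0,0,0.02,-1],[0.3,-0.5,0,0,0,0.04,-1],[0.38,-0.75,0,0,0,0.06,-1],[0.411,-0.92,0,0,0,0.0637,-1],[0.411,-0.958,0,0,0,0.0637,-1],[0.411,-0.958,0,0,0,0.0637,-1],[0.411,-0.958,0,0,0,0.0637,-1]],
])

```text
time_s: 11.15
ee_pos: [0.6012, 0.161, 0.2998]
eef_rot: [3.141, 0.002, 0.002]
force: [0.2, -0.8, -3.5]
grip_width: 0.0095
grip_force: 45.0
```

Run:
```python
from cups import *
o=get_obs();print(o['ee_pos'],o['eef_rot'],o['grip_width'],o['force'],o['moment'])
cups(('top','side'))
plan((.6014,.1615,.15,0),(.6014,.1615,.137,0))
```

```text
[0.6012293  0.16095787 0.29979034] [3.14120094e+00 1.77593851e-03 1.76656122e-03] 0.009477123560606327 [ 0.15007538 -0.84278557 -3.47227191] [ 0.17581873 -0.06898915 -0.07231134]
top cup 2 [ 0.4612 -0.2078] 147 tabdeg 173.2 tab [ 0.4145 -0.2023] yaw 4.594 1.453
top cup 3 [ 0.4491 -0.3596] 119 tabdeg -162.3 tab [ 0.4158 -0.3702] yaw -1.262 -4.403
side cup 2 [ 0.4606 -0.2071] 191 tabdeg 171.6 tab [ 0.4141 -0.2002] yaw 4.566 1.424
[-0.0005, -0.0112, 0.6011, 0.0001, 0.0002, -0.0001]
[-0.0004, -0.0112, 0.6531, 0.0001, 0.0002, -0.0001]
```

Run:
```python
from cups import *
for i in range(2): print(get_obs()['ee_pos'])
snap('side');print(get_obs()['ee_pos'])
```

```text
[0.60169047 0.15879725 0.30027194]
[0.60169047 0.15879725 0.30027194]
[0.601744   0.1585096  0.30054203]
```

play_rows([
  [[-0.001,-0.012,0.15,0,0,0,-1],[-0.001,-0.012,0.3,0,0,0,-1],[-0.001,-0.012,0.45,0,0,0,-1],[-0.001,-0.012,0.56,0,0,0,-1],[-0.001,-0.012,0.6,0,0,0,-1],[-0.001,-0.012,0.63,0,0,0,-1],[-0.001,-0.012,0.648,0,0,0,-1],[-0.001,-0.012,0.648,0,0,0,-1]],
])

```text
time_s: 12.1
ee_pos: [0.6014, 0.1632, 0.1398]
eef_rot: [-3.141, -0.001, -0.0]
force: [0.7, 0.5, -2.5]
grip_width: 0.0097
grip_force: 45.0
```

Run:
```python
from cups import *
o=get_obs();print(o['ee_pos'],o['eef_rot'],o['grip_width'],o['force'],o['moment'])
```

```text
[0.60142779 0.16317644 0.13982874] [-3.14140779e+00 -9.26962663e-04 -4.91425269e-05] 0.009707378179409133 [ 0.66474844  0.52828116 -2.48997635] [ 0.27161272  0.05604839 -0.02378774]
```

play_rows([
  [[0,0.005,0.008,0,0,0,-1],[0,0.005,0.014,0,0,0,-1],[0,0.005,0.014,0,0,0,-1],[0,0.005,0.014,0,0,0,-0.5],[0,0.005,0.014,0,0,0,-0.5],[0,0.005,0.014,0,0,0,-0.5]],
])

```text
time_s: 12.7
ee_pos: [0.6011, 0.1622, 0.1358]
eef_rot: [-3.142, -0.0, 0.0]
force: [-0.4, 0.2, 0.7]
grip_width: 0.0236
grip_force: 0.0
```

Run:
```python
from cups import *
o=get_obs();print(o['ee_pos'],o['eef_rot'],o['grip_width'],o['force'],o['moment'])
chain((.6014,.162,.32,0.1),(.53,-.08,.30,.8))
```

```text
[0.60109418 0.16222696 0.13579206] [-3.14157955e+00 -1.56449305e-04  4.01379177e-04] 0.023588983754156165 [-0.37501414  0.16961082  0.65467628] [-0.00629824 -0.03315641  0.05362056]
[0.0013, 0.0009, -0.7368, -0.0, -0.0, -0.0159]
[-0.3808, 0.9347, 0.08, 0.0, 0.0, -0.1114]
```

play_rows([
  [[0,0,-0.15,0,0,0,-0.3],[0,0,-0.3,0,0,0,-0.3],[0,0,-0.45,0,0,0,-0.3],[0,0,-0.6,0,0,-0.01,-0.3],[0,0,-0.736,0,0,-0.016,-0.3],[0,0,-0.736,0,0,-0.016,-0.3]],
])

```text
time_s: 13.3
ee_pos: [0.6018, 0.1624, 0.325]
eef_rot: [-3.141, -0.008, 0.102]
force: [0.4, -0.2, 0.6]
grip_width: 0.0328
grip_force: 0.0
```

play_rows([
  [[-0.38,0.93,0.08,0,0,-0.111,-0.3],[-0.38,0.93,0.08,0,0,-0.111,-0.3],[-0.38,0.93,0.08,0,0,-0.111,-0.3],[-0.38,0.93,0.08,0,0,-0.111,-0.3],[-0.38,0.93,0.08,0,0,-0.111,-0.3],[-0.38,0.93,0.08,0,0,-0.111,-0.3],[-0.38,0.93,0.08,0,0,-0.111,-0.3]],
])

```text
time_s: 14.0
ee_pos: [0.5295, -0.0799, 0.2992]
eef_rot: [-3.141, 0.0, 0.794]
force: [0.8, -0.4, 0.7]
grip_width: 0.0328
grip_force: 0.0
```

Run:
```python
from cups import *
cups(('top','side'))
for n in('top','side'):
    c=snap(n,'p_'+n+'.png');P=cloud(c);m=masks(c);X,Y,Z=P[...,0],P[...,1],P[...,2]
    p=P[(np.hypot(X-.6014,Y-.1025)<.0645)&m['grey']&(Z>.105)&(Z<.122)&(c['frame'].max(-1)>60)];print(len(p),rcirc(p[:,:2],.003) if len(p)>20 else '',p[:,2].mean())
o=get_obs();print(o['ee_pos'],o['eef_rot'])
chain((.4145,-.2015,.2,1.445))
```

```text
top cup 2 [ 0.4613 -0.2082] 76 tabdeg 172.3 tab [ 0.4147 -0.2019] yaw 4.579 1.437
top cup 3 [ 0.4493 -0.3596] 125 tabdeg -163.2 tab [ 0.4158 -0.3697] yaw -1.277 -4.418
side cup 3 [ 0.449 -0.359] 136 tabdeg -170.7 tab [ 0.4145 -0.3646] yaw -1.409 -4.55
side cup 2 [ 0.4603 -0.2065] 191 tabdeg 172.2 tab [ 0.4137 -0.2001] yaw 4.575 1.434
240 (array([0.6   , 0.1041]), 0.0586, 237) 0.1135516455778512
399 (array([0.5997, 0.1055]), 0.0588, 383) 0.11172281263494692
[ 0.53036292 -0.07738174  0.29957529] [-3.14140626e+00 -7.55962412e-05  7.98809010e-01]
[-0.6791, 0.0143, 0.3982, -0.0, -0.0, -0.1028]
```

View pics/p_side.png

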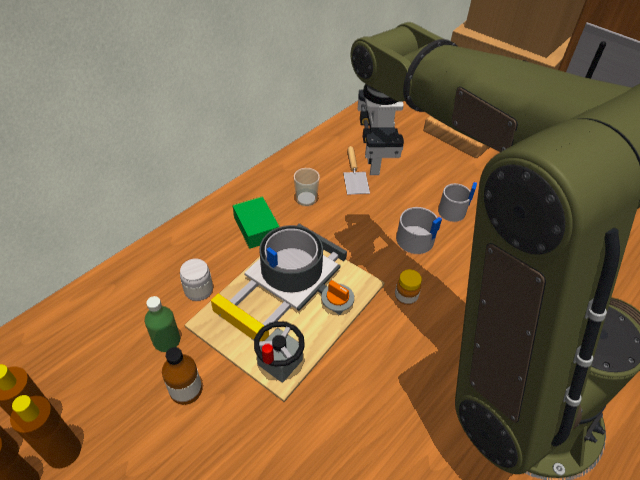

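Cup 1 is seated in the pot at (291,258) with its rim level. Next is cup 2.

play_rows([
  [[-0.679,0.014,0.398,0,0,-0.103,-0.3],[-0.679,0.014,0.398,0,0,-0.103,-0.3],[-0.679,0.014,0.398,0,0,-0.103,-0.3],[-0.679,0.014,0.398,0,0,-0.103,-0.3],[-0.679,0.014,0.398,0,0,-0.103,-0.3],[-0.679,0.014,0.398,0,0,-0.103,-0.3],[-0.679,0.014,0.398,0,0,-0.103,-0.3]],
])

```text
time_s: 14.9
ee_pos: [0.4148, -0.202, 0.2006]
eef_rot: [3.141, 0.0, 1.444]
force: [0.3, 0.3, -0.3]
grip_width: 0.0329
grip_force: 0.0
```

Run:
```python
from cups import *
cups(('side',))
o=get_obs();print(o['ee_pos'],o['eef_rot'])
plan((.4143,-.2013,.094,1.44))
```

```text
side cup 2 [ 0.4602 -0.2067] 192 tabdeg 172.0 tab [ 0.4137 -0.2001] yaw 4.572 1.43
[ 0.41495407 -0.20195927  0.20072709] [3.14071250e+00 2.56872585e-04 1.44441955e+00]
[0.0024, -0.0033, 0.4269, 0.0001, 0.0, 0.0007]
```

play_rows([
  [[0.002,-0.003,0.2,0,0,0,-0.3],[0.002,-0.003,0.35,0,0,0,-0.3],[0.002,-0.003,0.427,0,0,0,-0.3],[0.002,-0.003,0.427,0,0,0,-0.3],[0.002,-0.003,0.427,0,0,0,-1],[0.002,-0.003,0.427,0,0,0,-1],[0.002,-0.003,0.427,0,0,0,-1],[0.002,-0.003,0.427,0,0,0,-1],[0.002,-0.003,0.427,0,0,0,-1]],
])

```text
time_s: 15.85
ee_pos: [0.414, -0.2024, 0.0946]
eef_rot: [3.139, 0.001, 1.445]
force: [0.5, 1.6, 7.9]
grip_width: 0.0095
grip_force: 45.0
```

play_rows([
  [[0,0,0,0,0,0,-1],[0,0,-0.1,0,0,0,-1],[0,0,-0.25,0,0,0,-1],[0,0,-0.4,0,0,0,-1],[0,0,-0.55,0,0,0,-1],[0,0,-0.7,0,0,0,-1],[0,0,-0.8,0,0,0,-1],[0,0,-0.84,0,0,0,-1],[0,0,-0.84,0,0,0,-1]],
])

```text
time_s: 16.75
ee_pos: [0.4134, -0.2022, 0.3039]
eef_rot: [3.14, 0.001, 1.445]
force: [-1.1, -0.7, -2.2]
grip_width: 0.01
grip_force: 45.0
```

Run:
```python
from cups import *
o=get_obs();print(o['ee_pos'],o['eef_rot'],o['grip_width'],o['force'],o['moment'])
chain((.49,-.05,.31,1.5),(.600-.047,.104,.31,1.571))
```

```text
[ 0.41337476 -0.20221379  0.30391994] [3.14044443e+00 5.21247744e-04 1.44530183e+00] 0.009983005927594841 [-1.06177717 -0.65516094 -2.15484627] [-0.03710484  0.04387032  0.05837772]
[0.6424, 0.2279, -0.0244, 0.0002, 0.0001, -0.0087]
[0.6323, 0.2078, 0.0, 0.0, 0.0, -0.0113]
```

play_rows([
  [[0.13,0.05,0,0,0,-0.003,-1],[0.26,0.1,-0.01,0,0,-0.006,-1],[0.39,0.15,-0.02,0,0,-0.009,-1],[0.52,0.2,-0.024,0,0,-0.009,-1],[0.642,0.228,-0.024,0,0,-0.009,-1],[0.642,0.228,-0.024,0,0,-0.009,-1]],
])

```text
time_s: 17.35
ee_pos: [0.4903, -0.0473, 0.3072]
eef_rot: [-3.138, -0.001, 1.505]
force: [-0.8, -1.5, -2.9]
grip_width: 0.0098
grip_force: 45.0
```

play_rows([
  [[0.13,0.05,0,0,0,-0.003,-1],[0.26,0.1,0,0,0,-0.006,-1],[0.39,0.15,0,0,0,-0.009,-1],[0.52,0.19,0,0,0,-0.011,-1],[0.6,0.208,0,0,0,-0.011,-1],[0.632,0.208,0,0,0,-0.011,-1],[0.632,0.208,0,0,0,-0.011,-1],[0.632,0.208,0,0,0,-0.011,-1]],
])

```text
time_s: 18.15
ee_pos: [0.5524, 0.103, 0.309]
eef_rot: [-3.141, 0.0, 1.57]
force: [0.0, -0.5, -1.9]
grip_width: 0.0098
grip_force: 45.0
```

Run:
```python
from cups import *
cups(('top','side'))
o=get_obs();print(o['ee_pos'],o['eef_rot'],o['grip_width'],o['force'],o['moment'])
plan((.600-.047,.104,.142,1.571))
```

```text
top cup 3 [ 0.4493 -0.3594] 125 tabdeg -161.9 tab [ 0.416  -0.3703] yaw -1.254 -4.396
side cup 3 [ 0.4491 -0.3587] 132 tabdeg -169.3 tab [ 0.4147 -0.3652] yaw -1.384 -4.526
[0.55249807 0.10294648 0.30941181] [-3.14155555e+00  1.29181548e-04  1.56997270e+00] 0.009854828694801282 [ 0.59800248  0.77829412 -2.25952135] [-0.04312718 -0.01475987 -0.00930254]
[0.0043, 0.002, 0.6696, -0.0, 0.0, -0.0002]
```

play_rows([
  [[0.004,0.002,0.15,0,0,0,-1],[0.004,0.002,0.3,0,0,0,-1],[0.004,0.002,0.45,0,0,0,-1],[0.004,0.002,0.56,0,0,0,-1],[0.004,0.002,0.62,0,0,0,-1],[0.004,0.002,0.65,0,0,0,-1],[0.004,0.002,0.668,0,0,0,-1],[0.004,0.002,0.668,0,0,0,-1]],
])

```text
time_s: 19.05
ee_pos: [0.5533, 0.1048, 0.1428]
eef_rot: [3.141, -0.0, 1.571]
force: [-0.3, 1.0, -2.2]
grip_width: 0.0098
grip_force: 45.0
```

Run:
```python
from cups import *
o=get_obs();print(o['ee_pos'],o['eef_rot'],o['grip_width'],o['force'],o['moment'])
```

```text
[0.55330192 0.1047594  0.14279584] [ 3.14108950e+00 -3.59163507e-05  1.57074271e+00] 0.0097772109875187 [-0.33584393  1.00119449 -2.17329216] [-0.02231344  0.02259922  0.0064393 ]
```

play_rows([
  [[0,0,0.006,0,0,0,-1],[0,0,0.01,0,0,0,-1],[0,0,0.01,0,0,0,-1],[0,0,0.01,0,0,0,-0.5],[0,0,0.01,0,0,0,-0.5],[0,0,0.01,0,0,0,-0.5],[0,0,0.01,0,0,0,-0.5]],
])

```text
time_s: 19.75
ee_pos: [0.5532, 0.105, 0.14]
eef_rot: [3.141, 0.0, 1.571]
force: [-0.2, -0.8, -0.2]
grip_width: 0.0235
grip_force: 0.0
```

play_rows([
  [[0,0,-0.15,0,0,0,-0.4],[0,0,-0.3,0,0,0,-0.4],[0,0,-0.45,0,0,0,-0.3],[0,0,-0.6,0,0,0,-0.3],[0,0,-0.7,0,0,0,-0.3],[0,0,-0.7,0,0,0,-0.3]],
])

```text
time_s: 20.35
ee_pos: [0.5539, 0.1052, 0.3187]
eef_rot: [3.136, -0.001, 1.571]
force: [0.2, 0.6, -0.3]
grip_width: 0.0328
grip_force: 0.0
```

Run:
```python
from cups import *
o=get_obs();print(o['ee_pos'],o['eef_rot'])
chain((.49,-.13,.27,1.7),(.4153,-.367,.2,1.8))
```

```text
[0.55388662 0.10515652 0.31868641] [ 3.13565586e+00 -7.67411759e-04  1.57115119e+00]
[-0.9407, -0.257, 0.1925, 0.001, -0.0001, -0.0205]
[-0.9016, -0.4185, 0.28, 0.0, 0.0, -0.0159]
```

play_rows([
  [[-0.94,-0.255,0.18,0,0,-0.02,-0.3],[-0.94,-0.255,0.18,0,0,-0.02,-0.3],[-0.94,-0.255,0.18,0,0,-0.02,-0.3],[-0.94,-0.255,0.18,0,0,-0.02,-0.3],[-0.94,-0.255,0.18,0,0,-0.02,-0.3],[-0.94,-0.255,0.18,0,0,-0.02,-0.3]],
])

```text
time_s: 20.95
ee_pos: [0.4876, -0.1339, 0.2679]
eef_rot: [-3.139, -0.001, 1.692]
force: [-0.4, -0.6, 0.2]
grip_width: 0.0329
grip_force: 0.0
```

play_rows([
  [[-0.9,-0.418,0.28,0,0,-0.016,-0.3],[-0.9,-0.418,0.28,0,0,-0.016,-0.3],[-0.9,-0.418,0.28,0,0,-0.016,-0.3],[-0.9,-0.418,0.28,0,0,-0.016,-0.3],[-0.9,-0.418,0.28,0,0,-0.016,-0.3],[-0.9,-0.418,0.28,0,0,-0.016,-0.3],[-0.9,-0.418,0.28,0,0,-0.016,-0.3]],
])

```text
time_s: 21.65
ee_pos: [0.4136, -0.3666, 0.1987]
eef_rot: [-3.141, -0.002, 1.796]
force: [0.9, 1.4, 0.2]
grip_width: 0.0331
grip_force: 0.0
```

Run:
```python
from cups import *
cups(('top','side'))
c=snap('side','s5.png');o=get_obs();print(o['ee_pos'],o['eef_rot'])
P=cloud(c);m=masks(c);X,Y,Z=P[...,0],P[...,1],P[...,2]
p=P[m['blue']&(np.hypot(X-.449,Y+.359)<.06)&(Z>.08)&(Z<.125)];print(len(p),p.mean(0),p.min(0),p.max(0))
for n in('top','side'):
    c=snap(n);P=cloud(c);m=masks(c);X,Y,Z=P[...,0],P[...,1],P[...,2]
    p=P[(np.hypot(X-.6,Y-.104)<.055)&m['grey']&(Z>.108)&(Z<.126)];print(n,len(p),rcirc(p[:,:2],.003),p[:,2].mean())
plan((.4153,-.367,.094,1.8))
im=cv2.imread('pics/s5.png')[130:330,220:560];cv2.imwrite('pics/s5c.png',cv2.resize(im,None,fx=2.2,fy=2.2))
```

```text
[ 0.41490404 -0.36504736  0.20028066] [3.14116947e+00 1.99726453e-04 1.79878686e+00]<stdin>:5: RuntimeWarning: Mean of empty slice.
  ret = um.true_divide(
Traceback (most recent call last):
ValueError: zero-size array to reduction operation minimum which has no identity
```

Run:
```python
from cups import *
for n in('top','side'):
    c=snap(n,n+'6.png');P=cloud(c);m=masks(c);X,Y,Z=P[...,0],P[...,1],P[...,2]
    p=P[(np.hypot(X-.6,Y-.104)<.055)&m['grey']&(Z>.108)&(Z<.126)];print(n,len(p),rcirc(p[:,:2],.003) if len(p)>20 else '',p[:,2].mean())
    q=m['grey']&(np.hypot(X-.449,Y+.359)<.12)&(Z>.066)&(Z<.078);print('cup3 pts',q.sum(), rcirc(P[q][:,:2]) if q.sum()>20 else '')
plan((.4153,-.367,.094,1.8))
```

```text
top 185 (array([0.5997, 0.1019]), 0.0467, 184) 0.1172959373217811
cup3 pts 94 (array([ 0.4494, -0.3593]), 0.0347, 94)
side 303 (array([0.5993, 0.1035]), 0.0467, 268) 0.1149888426760531
cup3 pts 104 (array([ 0.4495, -0.3581]), 0.0345, 99)
[-0.0072, -0.0003, 0.426, 0.0001, 0.0001, -0.0001]
```

View pics/side6.png

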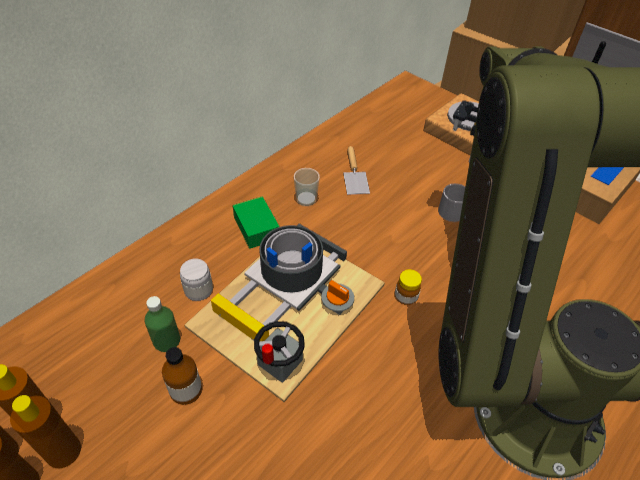

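Cups 1 and 2 are nested, with tabs at (271,258) and (306,252). Cup 3 has not moved. I'll grip it.

play_rows([
  [[-0.006,0,0.2,0,0,0,-0.3],[-0.006,0,0.35,0,0,0,-0.3],[-0.006,0,0.426,0,0,0,-0.3],[-0.006,0,0.426,0,0,0,-0.3],[-0.006,0,0.426,0,0,0,-1],[-0.006,0,0.426,0,0,0,-1],[-0.006,0,0.426,0,0,0,-1],[-0.006,0,0.426,0,0,0,-1],[-0.006,0,0.426,0,0,0,-1]],
])

```text
time_s: 22.8
ee_pos: [0.4148, -0.368, 0.0946]
eef_rot: [3.141, 0.001, 1.797]
force: [-1.1, 2.5, 7.1]
grip_width: 0.0097
grip_force: 45.0
```

play_rows([
  [[0,0,0,0,0,0,-1],[0,0,-0.1,0,0,0,-1],[0,0,-0.25,0,0,0,-1],[0,0,-0.4,0,0,0,-1],[0,0,-0.55,0,0,0,-1],[0,0,-0.7,0,0,0,-1],[0,0,-0.8,0,0,0,-1],[0,0,-0.86,0,0,0,-1],[0,0,-0.86,0,0,0,-1]],
])

```text
time_s: 23.7
ee_pos: [0.4147, -0.3681, 0.3107]
eef_rot: [3.14, 0.003, 1.797]
force: [-0.1, 0.3, -1.5]
grip_width: 0.0096
grip_force: 45.0
```

Run:
```python
from cups import *
o=get_obs();print(o['ee_pos'],o['eef_rot'],o['grip_width'],o['force'],o['moment'])
chain((.49,-.15,.31,2.6),(.5995,.1027-.035,.31,3.14))
```

```text
[ 0.41465338 -0.36807243  0.31065605] [3.13969644 0.00319242 1.79724402] 0.009622817811516499 [-0.06066109  0.34715082 -1.47751731] [ 0.00991982 -0.06350568 -0.04370867]
[0.7824, 0.4895, 0.0011, 0.0001, 0.0006, -0.1278]
[0.0736, 0.972, 0.0, 0.0, 0.0, -0.0859]
```

play_rows([
  [[0.12,0.07,0,0,0,-0.018,-1],[0.24,0.15,0,0,0,-0.036,-1],[0.36,0.22,0,0,0,-0.054,-1],[0.48,0.3,0,0,0,-0.072,-1],[0.6,0.37,0,0,0,-0.09,-1],[0.7,0.44,0,0,0,-0.108,-1],[0.782,0.49,0,0,0,-0.128,-1],[0.782,0.49,0,0,0,-0.128,-1]],
])

```text
time_s: 24.5
ee_pos: [0.4902, -0.1475, 0.3073]
eef_rot: [3.142, -0.002, 2.608]
force: [0.3, -0.8, -2.4]
grip_width: 0.0099
grip_force: 45.0
```

play_rows([
  [[0.01,0.15,0,0,0,-0.015,-1],[0.02,0.3,0,0,0,-0.03,-1],[0.04,0.45,0,0,0,-0.045,-1],[0.05,0.6,0,0,0,-0.06,-1],[0.06,0.75,0,0,0,-0.075,-1],[0.074,0.88,0,0,0,-0.086,-1],[0.074,0.972,0,0,0,-0.086,-1],[0.074,0.972,0,0,0,-0.086,-1],[0.074,0.972,0,0,0,-0.086,-1],[0.074,0.972,0,0,0,-0.086,-1]],
])

```text
time_s: 25.5
ee_pos: [0.5987, 0.0669, 0.3082]
eef_rot: [-3.141, -0.001, 3.14]
force: [0.1, -0.4, -1.4]
grip_width: 0.0098
grip_force: 45.0
```

Run:
```python
from cups import *
c=snap('side','s7.png');P=cloud(c);m=masks(c);X,Y,Z=P[...,0],P[...,1],P[...,2]
q=m['grey']&(np.hypot(X-.6,Y-.103)<.05)&(Z>.272)&(Z<.298);p=P[q];print(len(p), rcirc(p[:,:2],.003) if len(p)>20 else '',p[:,2].mean())
o=get_obs();print(o['ee_pos'],o['eef_rot'],o['grip_width'],o['force'],o['moment'])
plan((.5995,.1027-.035,.146,3.14))
```

```text
428 (array([0.6044, 0.1041]), 0.0347, 394) 0.28091514096225284
[0.59870719 0.066951   0.30838987] [-3.14143298e+00 -1.08158169e-04  3.13991472e+00] 0.009806546750810238 [-0.40784955 -0.08550256 -1.97989973] [ 0.01901652 -0.08537024  0.02186041]
[-0.0032, 0.0031, 0.6496, -0.0, -0.0, -0.0]
```

View pics/s7.png

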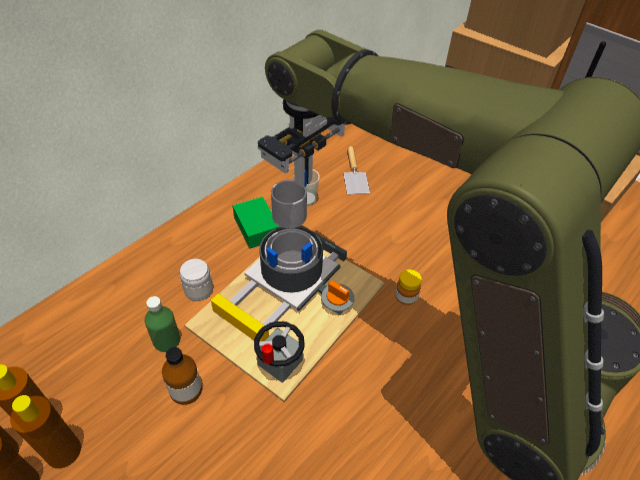

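Cup 3 hangs upright at (289,203), about 5 mm off in x, so I'll correct that while lowering.

play_rows([
  [[0.014,0,0.15,0,0,0,-1],[0.014,0,0.3,0,0,0,-1],[0.014,0,0.45,0,0,0,-1],[0.014,0,0.54,0,0,0,-1],[0.014,0,0.6,0,0,0,-1],[0.014,0,0.635,0,0,0,-1],[0.014,0,0.648,0,0,0,-1],[0.014,0,0.648,0,0,0,-1]],
])

```text
time_s: 26.35
ee_pos: [0.5957, 0.068, 0.1471]
eef_rot: [3.142, 0.001, -3.142]
force: [-0.6, 0.2, -2.6]
grip_width: 0.0096
grip_force: 45.0
```

Run:
```python
from cups import *
o=get_obs();print(o['ee_pos'],o['eef_rot'],o['grip_width'],o['force'],o['moment'])
```

```text
[0.59573813 0.06801227 0.14707011] [ 3.14156847e+00  9.07843880e-04 -3.14150009e+00] 0.009648737221221395 [-0.61716964  0.22991665 -2.63369606] [-0.00547    -0.07198214  0.02853194]
```

play_rows([
  [[0,0,0.006,0,0,0,-1],[0,0,0.012,0,0,0,-1],[0,0,0.012,0,0,0,-1],[0,0,0.012,0,0,0,-0.5],[0,0,0.012,0,0,0,-0.5],[0,0,0.012,0,0,0,-0.5],[0,0,0.012,0,0,0,-0.5]],
])

```text
time_s: 27.05
ee_pos: [0.5954, 0.0682, 0.1434]
eef_rot: [3.142, -0.0, -3.141]
force: [-0.4, 0.4, -0.1]
grip_width: 0.0233
grip_force: 0.0
```

play_rows([
  [[0,0,-0.15,0,0,0,-0.4],[0,0,-0.3,0,0,0,-0.4],[0,0,-0.45,0,0,0,-0.2],[0,0,-0.6,0,0,0,-0.1],[0,0,-0.7,0,0,0,0],[0,0,-0.7,0,0,0,0],[-0.2,-0.6,-0.7,0,0,0,0],[-0.2,-0.6,-0.7,0,0,0,0],[-0.2,-0.6,-0.7,0,0,0,0],[-0.2,-0.6,-0.7,0,0,0,0]],
])

```text
time_s: 28.05
ee_pos: [0.6459, -0.0865, 0.3162]
eef_rot: [-3.141, -0.003, 3.138]
force: [-0.6, 1.1, -0.4]
grip_width: 0.0473
grip_force: 0.0
```

Run:
```python
from cups import *
for n in('top','side'):
    c=snap(n,n+'8.png');P=cloud(c);m=masks(c);X,Y,Z=P[...,0],P[...,1],P[...,2]
    for lo,r,z0,z1 in((.06,.03,.111,.132),(.048,.04,.111,.13)):
        q=(np.hypot(X-.5995,Y-.1027)<lo)&m['grey']&(Z>z0)&(Z<z1)
    for a,t in((.0585,.114),(.047,.118),(.035,.122)):
        q=(abs(np.hypot(X-.5995,Y-.1027)-a)<.008)&m['grey']&(abs(Z-t)<.006);p=P[q]
        print(n,a,len(p),rcirc(p[:,:2],.003) if len(p)>20 else '',p[:,2].mean())
    # crank & wheel by ray-cast of mask pixels on known planes
    K=c['camera_matrix'];T=c['T']
    def ray(uv,z):
        d=np.c_[(uv[:,0]-K[0,2])/K[0,0],-(uv[:,1]-K[1,2])/K[1,1],-np.ones(len(uv))]@T[:3,:3].T
        return T[:3,3]+d*((z-T[2,3])/d[:,2])[:,None]
    near=np.hypot(X-.4365,Y-.328)<.03
    q=m['red']&near;v,u=np.nonzero(q);print('red',len(u),'z range',Z[q].min(),Z[q].max())
    p=P[q&(abs(Z-.143)<.004)];print('top face cloud',len(p),p.mean(0).round(4),p.min(0).round(4),p.max(0).round(4))
    w=(c['frame'].max(-1)<80)&(abs(Z-.097)<.006)&(np.hypot(X-.452,Y-.287)<.07);p=P[w];print('wheel',len(p),rcirc(p[:,:2],.006),((p.max(0)+p.min(0))/2).round(4),(p.max(0)-p.min(0)).round(4))
```

```text
top 0.0585 218 (array([0.6002, 0.1042]), 0.0586, 209) 0.1141018250626371
top 0.047 171 (array([0.5998, 0.1022]), 0.0468, 158) 0.11841606339164674
top 0.035 113 (array([0.6028, 0.1037]), 0.0351, 112) 0.12180465735662728
red 45 z range 0.13912169098486693 0.1497205996889468
top face cloud 40 [0.4393 0.3286 0.1428] [0.4308 0.3206 0.1391] [0.4495 0.3389 0.147 ]
wheel 347 (array([0.453 , 0.2865]), 0.0455, 295) [0.4533 0.2863 0.097 ] [0.0976 0.0971 0.0119]
side 0.0585 303 (array([0.5998, 0.1054]), 0.059, 274) 0.11294250334342494
side 0.047 206 (array([0.5994, 0.1034]), 0.0468, 172) 0.1172875541611573
side 0.035 181 (array([0.6019, 0.1057]), 0.0347, 158) 0.12109816769083138
red 180 z range 0.09957788832357473 0.14635239024241742
top face cloud 80 [0.4372 0.3311 0.1429] [0.4279 0.3224 0.1392] [0.4467 0.3401 0.1464]
wheel 752 (array([0.4509, 0.2889]), 0.0456, 606) [0.4509 0.2892 0.097 ] [0.0995 0.1014 0.0119]
```

View pics/side8.png

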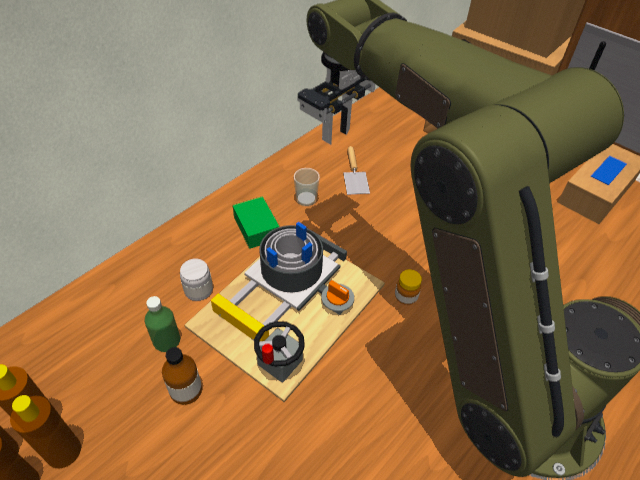

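All three cups are nested: rim heights are about 0.114, 0.118 and 0.122 m and the centres agree within 3 mm. The crank is at about (0.438, 0.330) and the wheel axis at about (0.452, 0.288). I'll move to the crank.

play_rows([
  [[0.415,0.83,0,0,0,0,0],[0.415,0.83,0,0,0,0,0],[0.415,0.83,0,0,0,0,0],[0.415,0.83,0,0,0,0,0],[0.415,0.83,0,0,0,0,0],[0.415,0.83,0,0,0,0,0]],
])

```text
time_s: 28.75
ee_pos: [0.5393, 0.1301, 0.3188]
eef_rot: [3.141, 0.0, -3.136]
force: [0.2, -1.1, 0.5]
grip_width: 0.0472
grip_force: 0.0
```

play_rows([
  [[0.415,0.83,0.38,0,0,0,0],[0.415,0.83,0.38,0,0,0,0],[0.415,0.83,0.38,0,0,0,0],[0.415,0.83,0.38,0,0,0,0],[0.415,0.83,0.38,0,0,0,0],[0.415,0.83,0.38,0,0,0,0],[0.415,0.83,0.38,0,0,0,0],[0.415,0.83,0.38,0,0,0,0]],
])

```text
time_s: 29.55
ee_pos: [0.4382, 0.3326, 0.2239]
eef_rot: [3.141, 0.001, -3.142]
force: [-0.5, -0.0, 1.0]
grip_width: 0.0472
grip_force: 0.0
```

Run:
```python
from cups import *
o=get_obs();print(o['ee_pos'],o['eef_rot'])
plan((.4382,.33,.124,3.14159))
```

```text
[0.43822024 0.33262941 0.22391949] [ 3.14129426e+00  6.85824834e-04 -3.14153847e+00]
[0.0004, -0.0106, 0.3997, 0.0, 0.0001, 0.0]
```

play_rows([
  [[0,-0.01,0.15,0,0,0,0],[0,-0.01,0.3,0,0,0,0],[0,-0.01,0.4,0,0,0,0],[0,-0.01,0.4,0,0,0,0],[0,-0.01,0.4,0,0,0,-1],[0,-0.01,0.4,0,0,0,-1],[0,-0.01,0.4,0,0,0,-1],[0,-0.01,0.4,0,0,0,-1],[0,-0.01,0.4,0,0,0,-1],[0,-0.01,0.4,0,0,0,-1]],
], grip_force=25)

```text
time_s: 30.55
ee_pos: [0.4387, 0.3299, 0.1249]
eef_rot: [-3.141, 0.002, -3.141]
force: [0.4, -9.5, 7.4]
grip_width: 0.0218
grip_force: 25.0
```

```bash
cat > circ.py <<'E'
from h import *
import sys
def rows(a0,tot,n=10,r=.045,off=(0,0)):
    """tool-axis rows (yaw=pi: tool x=-X, y=+Y) leading crank clockwise from angle a0 (deg) by tot"""
    a0=np.radians(a0);L=[]
    for k in range(1,n+1):
        a=a0-np.radians(tot)*k/n
        d=r*np.array([np.cos(a)-np.cos(a0),np.sin(a)-np.sin(a0)])
        L.append([round(-d[0]/.25+off[0],4),round(d[1]/.25+off[1],4),0,0,0,0,-1])
    return L
E
python3 - <<'E'
from circ import *
o=get_obs();print(o['ee_pos'],o['eef_rot'],o['grip_width'],o['force'],o['moment'])
d=o['ee_pos'][:2]-[.452,.2877];a=np.degrees(np.arctan2(d[1],d[0]));print(np.hypot(*d),a)
print(rows(a,60))
E
```

```text
[0.43870086 0.32987466 0.12494698] [-3.14082799e+00  2.10922210e-03 -3.14143411e+00] 0.021750873920020047 [ 0.39490634 -9.52736186  7.35011503] [-1.72774981 -0.30168296 -0.02054599]
0.04422182104600975 107.50187697085593
[[np.float64(-0.0182), np.float64(0.0047), 0, 0, 0, 0, -1], [np.float64(-0.0369), np.float64(0.0075), 0, 0, 0, 0, -1], [np.float64(-0.0557), np.float64(0.0083), 0, 0, 0, 0, -1], [np.float64(-0.0745), np.float64(0.0072), 0, 0, 0, 0, -1], [np.float64(-0.0931), np.float64(0.0041), 0, 0, 0, 0, -1], [np.float64(-0.1112), np.float64(-0.001), 0, 0, 0, 0, -1], [np.float64(-0.1288), np.float64(-0.0079), 0, 0, 0, 0, -1], [np.float64(-0.1455), np.float64(-0.0166), 0, 0, 0, 0, -1], [np.float64(-0.1612), np.float64(-0.027), 0, 0, 0, 0, -1], [np.float64(-0.1757), np.float64(-0.039), 0, 0, 0, 0, -1]]
```

play_rows([
  [[-0.018,0.005,0,0,0,0,-1],[-0.037,0.0075,0,0,0,0,-1],[-0.056,0.008,0,0,0,0,-1],[-0.0745,0.007,0,0,0,0,-1],[-0.093,0.004,0,0,0,0,-1],[-0.111,-0.001,0,0,0,0,-1],[-0.129,-0.008,0,0,0,0,-1],[-0.1455,-0.0165,0,0,0,0,-1],[-0.161,-0.027,0,0,0,0,-1],[-0.1755,-0.039,0,0,0,0,-1]],
])

```text
time_s: 31.55
ee_pos: [0.4803, 0.3187, 0.1247]
eef_rot: [-3.137, -0.005, -3.141]
force: [-21.6, -19.8, 19.4]
grip_width: 0.0212
grip_force: 25.0
```

Run:
```python
from circ import *
o=get_obs();print(o['ee_pos'],o['eef_rot'],o['grip_width'],o['force'],o['moment'])
d=o['ee_pos'][:2]-[.452,.2877];print(np.hypot(*d),np.degrees(np.arctan2(d[1],d[0])))
c=snap('side');P=cloud(c);m=masks(c);p=P[m['blue']&(P[...,1]>0)&(P[...,2]>.09)&(P[...,0]>.45)];print('tabs y',p[:,:2].mean(0))
for a in (47.5,-62.5,-172.5,-282.5): print(a,[[float(x[0]),float(x[1])] for x in rows(a,110)])
```

```text
[0.48032084 0.31869061 0.12471021] [-3.13692972 -0.00458216 -3.14147708] 0.02121171089038034 [-21.63633354 -19.77298414  19.39510701] [-3.66442176  3.72664532 -0.07024031]
0.04198199669819328 47.5772961637871
tabs y [nan nan]
47.5 [[-0.0231, -0.0256], [-0.0409, -0.0552], [-0.0527, -0.0876], [-0.0581, -0.1217], [-0.0569, -0.1562], [-0.0491, -0.1898], [-0.0351, -0.2213], [-0.0153, -0.2496], [0.0096, -0.2736], [0.0385, -0.2924]]
-62.5 [[0.032, -0.0129], [0.0659, -0.0195], [0.1004, -0.0195], [0.1342, -0.0129], [0.1662, 0.0], [0.1952, 0.0188], [0.22, 0.0428], [0.2398, 0.071], [0.2538, 0.1025], [0.2616, 0.1362]]
-172.5 [[0.0012, 0.0345], [-0.0042, 0.0686], [-0.016, 0.101], [-0.0338, 0.1306], [-0.0569, 0.1562], [-0.0844, 0.177], [-0.1154, 0.1921], [-0.1488, 0.201], [-0.1832, 0.2034], [-0.2174, 0.1992]]
-282.5 [[-0.0328, -0.0107], [-0.063, -0.0274], [-0.0894, -0.0496], [-0.1111, -0.0764], [-0.1273, -0.1069], [-0.1374, -0.1398], [-0.141, -0.1742], [-0.138, -0.2085], [-0.1285, -0.2417], [-0.1129, -0.2724]]<stdin>:4: RuntimeWarning: Mean of empty slice.
  ret = um.true_divide(
```

```bash
cat > circ.py <<'E'
from h import *
def nxt(C,tot,n=10,r=.045):
    o=get_obs();p=o['ee_pos'][:2];f=o['force'][:2];cmd=p-f/12000
    d=p-C;a0=np.arctan2(d[1],d[0]);print('angle',np.degrees(a0).round(1),'r',np.hypot(*d).round(4),'F',o['force'].round(1),'z',o['ee_pos'][2].round(4))
    for k in range(1,n+1):
        a=a0-np.radians(tot)*k/n;s=(np.array(C)+r*np.array([np.cos(a),np.sin(a)])-cmd)/.25
        print('[%.3f, %.3f, 0, 0, 0, 0, -1]'%(-s[0],s[1]),end=', ')
    print()
E
python3 -c "
from circ import *
nxt([.4494,.2862],60)"
```

```text
angle 45.8 r 0.0449 F [-19.7 -20.3  19.9] z 0.1247
[-0.007, -0.020, 0, 0, 0, 0, -1], [-0.018, -0.035, 0, 0, 0, 0, -1], [-0.028, -0.051, 0, 0, 0, 0, -1], [-0.035, -0.069, 0, 0, 0, 0, -1], [-0.042, -0.086, 0, 0, 0, 0, -1], [-0.046, -0.105, 0, 0, 0, 0, -1], [-0.048, -0.123, 0, 0, 0, 0, -1], [-0.048, -0.142, 0, 0, 0, 0, -1], [-0.046, -0.161, 0, 0, 0, 0, -1], [-0.043, -0.180, 0, 0, 0, 0, -1],
```

play_rows([
  [[-0.007,-0.02,-0.002,0,0,0,-1],[-0.018,-0.035,-0.004,0,0,0,-1],[-0.028,-0.051,-0.004,0,0,0,-1],[-0.035,-0.069,-0.004,0,0,0,-1],[-0.042,-0.086,-0.004,0,0,0,-1],[-0.046,-0.105,-0.004,0,0,0,-1],[-0.048,-0.123,-0.004,0,0,0,-1],[-0.048,-0.142,-0.004,0,0,0,-1],[-0.046,-0.161,-0.004,0,0,0,-1],[-0.043,-0.18,-0.004,0,0,0,-1]],
])

```text
time_s: 32.6
ee_pos: [0.4927, 0.2757, 0.125]
eef_rot: [3.141, 0.001, -3.141]
force: [-4.6, 2.5, 4.3]
grip_width: 0.0215
grip_force: 25.0
```

```bash
python3 -c "
from circ import *
nxt([.4494,.2862],90)
o=get_obs();print(o['ee_pos'],o['grip_width'],o['eef_rot'],o['moment'])"
```

```text
angle -13.6 r 0.0445 F [-4.6  2.5  4.3] z 0.125
[0.008, -0.026, 0, 0, 0, 0, -1], [0.021, -0.052, 0, 0, 0, 0, -1], [0.038, -0.074, 0, 0, 0, 0, -1], [0.058, -0.094, 0, 0, 0, 0, -1], [0.081, -0.111, 0, 0, 0, 0, -1], [0.106, -0.124, 0, 0, 0, 0, -1], [0.133, -0.132, 0, 0, 0, 0, -1], [0.161, -0.137, 0, 0, 0, 0, -1], [0.189, -0.137, 0, 0, 0, 0, -1], [0.217, -0.132, 0, 0, 0, 0, -1], 
[0.49266573 0.27574941 0.1249635 ] 0.02151206265713594 [ 3.14093300e+00  8.64733889e-04 -3.14126988e+00] [ 0.68994242  0.58077007 -0.05104495]
```

Forces are low, so the centre estimate is right.

play_rows([
  [[0.008,-0.026,0,0,0,0,-1],[0.021,-0.052,0,0,0,0,-1],[0.038,-0.074,0,0,0,0,-1],[0.058,-0.094,0,0,0,0,-1],[0.081,-0.111,0,0,0,0,-1],[0.106,-0.124,0,0,0,0,-1],[0.133,-0.132,0,0,0,0,-1],[0.161,-0.137,0,0,0,0,-1],[0.189,-0.137,0,0,0,0,-1],[0.217,-0.132,0,0,0,0,-1]],
])

```text
time_s: 33.6
ee_pos: [0.4385, 0.2419, 0.1249]
eef_rot: [-3.141, 0.002, -3.142]
force: [1.9, -2.7, 7.3]
grip_width: 0.0218
grip_force: 25.0
```

```bash
python3 -c "
from circ import *
nxt([.4494,.2862],90)"
```

```text
angle -103.8 r 0.0456 F [ 1.9 -2.7  7.3] z 0.1249
[0.026, 0.010, 0, 0, 0, 0, -1], [0.051, 0.023, 0, 0, 0, 0, -1], [0.073, 0.040, 0, 0, 0, 0, -1], [0.093, 0.060, 0, 0, 0, 0, -1], [0.110, 0.083, 0, 0, 0, 0, -1], [0.122, 0.108, 0, 0, 0, 0, -1], [0.131, 0.135, 0, 0, 0, 0, -1], [0.135, 0.163, 0, 0, 0, 0, -1], [0.135, 0.191, 0, 0, 0, 0, -1], [0.131, 0.219, 0, 0, 0, 0, -1],
```

play_rows([
  [[0.026,0.01,0,0,0,0,-1],[0.051,0.023,0,0,0,0,-1],[0.073,0.04,0,0,0,0,-1],[0.093,0.06,0,0,0,0,-1],[0.11,0.083,0,0,0,0,-1],[0.122,0.108,0,0,0,0,-1],[0.131,0.135,0,0,0,0,-1],[0.135,0.163,0,0,0,0,-1],[0.135,0.191,0,0,0,0,-1],[0.131,0.219,0,0,0,0,-1]],
])

```text
time_s: 34.6
ee_pos: [0.4052, 0.2973, 0.1249]
eef_rot: [-3.141, -0.0, -3.141]
force: [-1.0, -2.2, 9.4]
grip_width: 0.0213
grip_force: 25.0
```

```bash
python3 -c "
from circ import *
nxt([.4494,.2862],120)"
```

```text
angle 165.9 r 0.0456 F [-1.  -2.2  9.4] z 0.1249
[-0.015, 0.034, 0, 0, 0, 0, -1], [-0.035, 0.066, 0, 0, 0, 0, -1], [-0.061, 0.093, 0, 0, 0, 0, -1], [-0.092, 0.114, 0, 0, 0, 0, -1], [-0.127, 0.128, 0, 0, 0, 0, -1], [-0.164, 0.134, 0, 0, 0, 0, -1], [-0.202, 0.133, 0, 0, 0, 0, -1], [-0.238, 0.124, 0, 0, 0, 0, -1], [-0.272, 0.107, 0, 0, 0, 0, -1], [-0.302, 0.084, 0, 0, 0, 0, -1],
```

play_rows([
  [[-0.015,0.034,0,0,0,0,-1],[-0.035,0.066,0,0,0,0,-1],[-0.061,0.093,0,0,0,0,-1],[-0.092,0.114,0,0,0,0,-1],[-0.127,0.128,0,0,0,0,-1],[-0.164,0.134,0,0,0,0,-1],[-0.202,0.133,0,0,0,0,-1],[-0.238,0.124,0,0,0,0,-1],[-0.272,0.107,0,0,0,0,-1],[-0.302,0.084,0,0,0,0,-1]],
])

```text
time_s: 35.6
ee_pos: [0.4808, 0.3176, 0.1248]
eef_rot: [-3.14, -0.001, -3.141]
force: [-11.2, -6.4, 13.9]
grip_width: 0.0215
grip_force: 25.0
```

```bash
python3 -c "
from circ import *
nxt([.4494,.2862],120)"
```

```text
angle 45.0 r 0.0444 F [-11.2  -6.4  13.9] z 0.1248
[-0.022, -0.030, 0, 0, 0, 0, -1], [-0.039, -0.063, 0, 0, 0, 0, -1], [-0.048, -0.100, 0, 0, 0, 0, -1], [-0.050, -0.137, 0, 0, 0, 0, -1], [-0.044, -0.174, 0, 0, 0, 0, -1], [-0.031, -0.210, 0, 0, 0, 0, -1], [-0.010, -0.241, 0, 0, 0, 0, -1], [0.016, -0.268, 0, 0, 0, 0, -1], [0.048, -0.288, 0, 0, 0, 0, -1], [0.083, -0.302, 0, 0, 0, 0, -1],
```

play_rows([
  [[-0.022,-0.03,-0.003,0,0,0,-1],[-0.039,-0.063,-0.003,0,0,0,-1],[-0.048,-0.1,-0.003,0,0,0,-1],[-0.05,-0.137,-0.003,0,0,0,-1],[-0.044,-0.174,-0.003,0,0,0,-1],[-0.031,-0.21,-0.003,0,0,0,-1],[-0.01,-0.241,-0.003,0,0,0,-1],[0.016,-0.268,-0.003,0,0,0,-1],[0.048,-0.288,-0.003,0,0,0,-1],[0.083,-0.302,-0.003,0,0,0,-1]],
])

```text
time_s: 36.6
ee_pos: [0.4597, 0.2421, 0.1251]
eef_rot: [-3.141, 0.0, -3.142]
force: [2.4, 2.0, -2.4]
grip_width: 0.0218
grip_force: 25.0
```

```bash
python3 -c "
from circ import *
nxt([.4494,.2862],120)"
```

```text
angle -76.9 r 0.0453 F [ 2.4  2.  -2.4] z 0.1251
[0.037, -0.003, 0, 0, 0, 0, -1], [0.074, 0.000, 0, 0, 0, 0, -1], [0.110, 0.011, 0, 0, 0, 0, -1], [0.143, 0.030, 0, 0, 0, 0, -1], [0.172, 0.054, 0, 0, 0, 0, -1], [0.194, 0.084, 0, 0, 0, 0, -1], [0.210, 0.118, 0, 0, 0, 0, -1], [0.219, 0.155, 0, 0, 0, 0, -1], [0.220, 0.192, 0, 0, 0, 0, -1], [0.213, 0.229, 0, 0, 0, 0, -1],
```

play_rows([
  [[0.037,-0.003,0,0,0,0,-1],[0.074,0,0,0,0,0,-1],[0.11,0.011,0,0,0,0,-1],[0.143,0.03,0,0,0,0,-1],[0.172,0.054,0,0,0,0,-1],[0.194,0.084,0,0,0,0,-1],[0.21,0.118,0,0,0,0,-1],[0.219,0.155,0,0,0,0,-1],[0.22,0.192,0,0,0,0,-1],[0.213,0.229,0,0,0,0,-1]],
])

```text
time_s: 37.6
ee_pos: [0.4058, 0.2949, 0.1247]
eef_rot: [-3.129, -0.004, -3.141]
force: [-2.1, -50.2, 16.1]
grip_width: 0.0525
grip_force: 25.1
```

```bash
python3 -c "
from circ import *
nxt([.4494,.2862],50,5)
nxt([.4494,.2862],60,5)"
```

```text
angle 168.7 r 0.0445 F [ -2.1 -50.2  16.1] z 0.1247
[-0.006, 0.014, 0, 0, 0, 0, -1], [-0.020, 0.042, 0, 0, 0, 0, -1], [-0.039, 0.067, 0, 0, 0, 0, -1], [-0.061, 0.089, 0, 0, 0, 0, -1], [-0.087, 0.106, 0, 0, 0, 0, -1], 
angle 168.7 r 0.0445 F [ -2.1 -50.2  16.1] z 0.1247
[-0.009, 0.020, 0, 0, 0, 0, -1], [-0.027, 0.052, 0, 0, 0, 0, -1], [-0.052, 0.081, 0, 0, 0, 0, -1], [-0.082, 0.103, 0, 0, 0, 0, -1], [-0.116, 0.119, 0, 0, 0, 0, -1],
```

The force jumped and the finger was pushed open, so the wheel has probably reached its end. I'll back off, open and look.

play_rows([
  [[0,-0.03,0,0,0,0,0.5],[0,-0.06,0,0,0,0,0.5],[0,-0.075,0,0,0,0,0.5],[0,-0.075,0,0,0,0,0.5],[0,-0.075,0,0,0,0,0.5]],
])

```text
time_s: 38.1
ee_pos: [0.4069, 0.2817, 0.1253]
eef_rot: [3.141, 0.0, -3.141]
force: [0.2, -0.3, -0.1]
grip_width: 0.0707
grip_force: 0.0
```

Run:
```python
from h import *
o=get_obs();print(o['ee_pos'],o['grip_width'],o['force'])
for n in('top','side'):
    c=snap(n,n+'9.png');P=cloud(c);m=masks(c);X,Y,Z=P[...,0],P[...,1],P[...,2]
    q=m['red']&(np.hypot(X-.45,Y-.287)<.07)&(Z>.1);p=P[q];print(n,'red',len(p),p.mean(0) if len(p) else '')
im=np.hstack([cv2.imread('pics/%s9.png'%n)[160:360,180:380] for n in('top','side')]);cv2.imwrite('pics/c9.png',cv2.resize(im,None,fx=2,fy=2))
```

```text
[0.40689766 0.28172497 0.12530596] 0.07066155915776802 [ 0.16410154 -0.25972846 -0.12328557]
top red 0 
side red 75 [0.40263736 0.28224319 0.13386199]
```

View pics/c9.png

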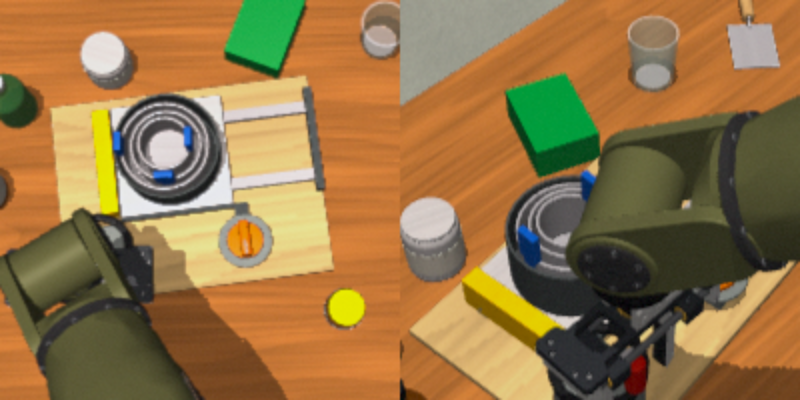

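The carriage plate appears to touch the yellow stop. To be sure, I'll regrip the crank and press gently.

play_rows([
  [[0,0,0,0,0,0,-1],[0,0,0,0,0,0,-1],[0,0,0,0,0,0,-1],[0,0,0,0,0,0,-1],[0,0,0,0,0,0,-1],[0,0,0,0,0,0,-1]],
], grip_force=25)

```text
time_s: 38.8
ee_pos: [0.4069, 0.281, 0.1251]
eef_rot: [-3.14, -0.0, -3.141]
force: [0.3, -26.3, 8.4]
grip_width: 0.0262
grip_force: 13.5
```

Run:
```python
from circ import *
nxt([.4494,.2862],10,2)
o=get_obs();print(o['ee_pos'],o['grip_width'],o['force'])
c=snap('top');P=cloud(c);m=masks(c);X,Y,Z=P[...,0],P[...,1],P[...,2]
p=P[(np.hypot(X-.6,Y-.19)<.1)&(c['frame'].max(-1)<90)&(Z>.106)&(Z<.116)];print('pot',rcirc(p[:,:2]))
h=cv2.cvtColor(c['frame'],cv2.COLOR_RGB2HSV)
ye=(h[...,0]>24)&(h[...,0]<34)&(h[...,1]>180)&(h[...,2]>120)&(X>.48)&(Y>.15)
v,u=np.nonzero(ye);print('yellow',u.min(),u.max(),v.min(),v.max(),P[ye][:,1].min(),P[ye][:,2].max())
for r in(205+10,235,255): 
    print(r,[(int(x),c['frame'][r,x].tolist(),P[r,x].round(3).tolist()) for x in range(226,246,2)])
```

```text
angle -173.0 r 0.0428 F [  0.3 -26.3   8.4] z 0.1251
[0.010, 0.006, 0, 0, 0, 0, -1], [0.010, 0.021, 0, 0, 0, 0, -1], 
[0.40694602 0.28096161 0.12513262] 0.02616050053712774 [  0.34105911 -26.31745522   8.3705093 ]
pot (array([0.5922, 0.1902]), 0.0699, 165)
yellow 19 238 184 266 0.26452273798854453 0.21831300312053625
215 [(226, [225, 186, 62], [0.67, 0.308, 0.009]), (228, [233, 217, 0], [0.658, 0.295, 0.054]), (230, [232, 226, 0], [0.657, 0.289, 0.057]), (232, [231, 228, 0], [0.657, 0.283, 0.056]), (234, [164, 137, 80], [0.657, 0.277, 0.058]), (236, [229, 228, 228], [0.661, 0.274, 0.042]), (238, [232, 229, 227], [0.661, 0.268, 0.04]), (240, [233, 230, 228], [0.661, 0.263, 0.038]), (242, [227, 222, 216], [0.661, 0.257, 0.039]), (244, [94, 96, 94], [0.644, 0.242, 0.108])]
235 [(226, [231, 195, 119], [0.609, 0.307, 0.014]), (228, [230, 226, 0], [0.599, 0.294, 0.06]), (230, [231, 226, 0], [0.598, 0.288, 0.061]), (232, [231, 226, 0], [0.599, 0.282, 0.058]), (234, [234, 231, 0], [0.597, 0.276, 0.064]), (236, [102, 93, 47], [0.599, 0.271, 0.057]), (238, [7, 45, 95], [0.578, 0.252, 0.153]), (240, [4, 30, 67], [0.579, 0.247, 0.147]), (242, [48, 52, 56], [0.592, 0.25, 0.089]), (244, [110, 103, 104], [0.6, 0.25, 0.051])]
255 [(226, [232, 210, 137], [0.549, 0.306, 0.018]), (228, [230, 206, 128], [0.549, 0.3, 0.016]), (230, [230, 232, 0], [0.542, 0.288, 0.056]), (232, [232, 233, 0], [0.541, 0.282, 0.059]), (234, [230, 232, 0], [0.542, 0.277, 0.057]), (236, [233, 235, 0], [0.541, 0.271, 0.06]), (238, [123, 102, 21], [0.542, 0.266, 0.055]), (240, [232, 234, 236], [0.544, 0.263, 0.039]), (242, [231, 232, 233], [0.545, 0.257, 0.036]), (244, [232, 233, 234], [0.544, 0.251, 0.038])]
```

play_rows([
  [[0.005,0.01,0,0,0,0,-1],[0.005,0.02,0,0,0,0,-1],[0.005,0.02,0,0,0,0,-1],[0.005,0.02,0,0,0,0,-1]],
], grip_force=40)

```text
time_s: 39.25
ee_pos: [0.4067, 0.2798, 0.125]
eef_rot: [-3.127, -0.001, 3.141]
force: [5.9, -59.5, 17.6]
grip_width: 0.0214
grip_force: 40.1
```

Run:
```python
from circ import *
o=get_obs();print(o['ee_pos'],o['grip_width'],o['force'])
```

```text
[0.40665308 0.27980515 0.1250019 ] 0.021355122253731672 [  5.8558465  -59.4522055   17.56568367]
```

The crank doesn't move under 59 N, so the carriage is hard against the stop. I'll release and go to the knob.

play_rows([
  [[0,-0.02,0,0,0,0,-1],[0,-0.02,0,0,0,0,0],[0,-0.02,0,0,0,0,0],[0,-0.02,0,0,0,0,0],[0,-0.02,0,0,0,0,0],[0,-0.02,-0.15,0,0,0,0],[0,-0.02,-0.3,0,0,0,0],[0,-0.02,-0.45,0,0,0,0],[0,-0.02,-0.5,0,0,0,0],[0,-0.02,-0.5,0,0,0,0]],
])

```text
time_s: 40.25
ee_pos: [0.4061, 0.282, 0.2515]
eef_rot: [3.14, 0.003, -3.141]
force: [0.9, -0.5, 0.2]
grip_width: 0.0471
grip_force: 0.0
```

Run:
```python
from h import *
o=get_obs();print(o['ee_pos'],o['grip_width'],o['force'])
chain((.4687,.0868,.2,3.276))
for n in('top','side'):
    c=snap(n);P=cloud(c);m=masks(c);X,Y,Z=P[...,0],P[...,1],P[...,2]
    q=m['orange']&(np.hypot(X-.4685,Y-.087)<.04)&(Z>.068)&(Z<.085);p=P[q]
    if len(p)>5:w,v=np.linalg.eigh(np.cov(p[:,:2].T));print(n,len(p),np.degrees(np.arctan2(v[1,1],v[0,1])),p.mean(0))
    q=m['red']&(np.hypot(X-.45,Y-.287)<.07)&(Z>.137);p=P[q];print(n,'red',len(p),p.mean(0) if len(p) else '')
```

```text
[0.40608819 0.2820358  0.25150062] 0.04708331658082486 [ 0.85978077 -0.53577116  0.16357091]
[-0.2494, -0.7814, 0.2054, 0.0002, 0.0004, -0.0213]
top 54 -172.38529986585044 [0.46962591 0.08704559 0.07647876]
top red 0 
side 90 -175.15032807068332 [0.46918165 0.08958487 0.07528026]
side red 82 [0.4063082  0.28089848 0.1430229 ]
```

play_rows([
  [[-0.249,-0.781,0.205,0,0,-0.02,0],[-0.249,-0.781,0.205,0,0,-0.02,0],[-0.249,-0.781,0.205,0,0,-0.02,0],[-0.249,-0.781,0.205,0,0,-0.02,0],[-0.249,-0.781,0.205,0,0,-0.02,0],[-0.249,-0.781,0.205,0,0,-0.02,0],[-0.249,-0.781,0.205,0,0,-0.02,0]],
])

```text
time_s: 41.05
ee_pos: [0.4677, 0.0871, 0.1984]
eef_rot: [3.141, -0.001, -3.015]
force: [0.8, -0.0, -0.1]
grip_width: 0.047
grip_force: 0.0
```

Run:
```python
from h import *
snap('side');o=get_obs();print(o['ee_pos'],o['eef_rot'],o['grip_width'],o['force'])
plan((.469,.087,.0695,3.265))
```

```text
[0.46773097 0.08751338 0.19868568] [ 3.14136225e+00 -5.46304728e-04 -3.01451559e+00] 0.04732812584258346 [-0.11362136  0.78363574  0.51856651]
[-0.0051, -0.0028, 0.5167, 0.0, -0.0001, 0.0006]
```

play_rows([
  [[-0.004,-0.002,0.2,0,0,0,0],[-0.004,-0.002,0.4,0,0,0,0],[-0.004,-0.002,0.516,0,0,0,0],[-0.004,-0.002,0.516,0,0,0,0],[-0.004,-0.002,0.516,0,0,0,-1],[-0.004,-0.002,0.516,0,0,0,-1],[-0.004,-0.002,0.516,0,0,0,-1],[-0.004,-0.002,0.516,0,0,0,-1],[-0.004,-0.002,0.516,0,0,0,-1]],
], grip_force=40)

```text
time_s: 42.0
ee_pos: [0.4693, 0.0863, 0.0704]
eef_rot: [3.141, 0.001, -3.016]
force: [-1.6, 2.2, 2.3]
grip_width: 0.0136
grip_force: 40.0
```

play_rows([
  [[0,0,0,0,0,0,-1],[0,0,0,0,0,0.02,-1],[0,0,0,0,0,0.04,-1],[0,0,0,0,0,0.06,-1],[0,0,0,0,0,0.08,-1],[0,0,0,0,0,0.1,-1],[0,0,0,0,0,0.12,-1],[0,0,0,0,0,0.14,-1],[0,0,0,0,0,0.16,-1],[0,0,0,0,0,0.175,-1]],
])

```text
time_s: 43.0
ee_pos: [0.469, 0.0857, 0.0703]
eef_rot: [-3.141, 0.0, 2.163]
force: [-4.2, -2.9, 8.7]
grip_width: 0.0137
grip_force: 40.0
```

Run:
```python
from h import *
o=get_obs();print(o['ee_pos'],o['eef_rot'],o['grip_width'],o['force'],o['moment'])
```

```text
[0.4690388  0.08568218 0.07034565] [-3.14104368e+00  3.75713492e-04  2.16329123e+00] 0.013693668380118132 [-4.22117827 -2.94767304  8.69309924] [-0.39271276  0.71628208  0.09822469]
```

play_rows([
  [[0,0,0,0,0,0.01,-1],[0,0,0,0,0,0.02,-1],[0,0,0,0,0,0.03,-1],[0,0,0,0,0,0.034,-1],[0,0,0,0,0,0.034,-1],[0,0,0,0,0,0.034,-1]],
])

```text
time_s: 43.6
ee_pos: [0.4689, 0.0856, 0.0703]
eef_rot: [-3.141, 0.0, 1.954]
force: [-5.2, -2.6, 8.3]
grip_width: 0.0141
grip_force: 39.9
```

Run:
```python
from h import *
o=get_obs();print(o['ee_pos'],o['eef_rot'],o['grip_width'],o['force'],o['moment'])
```

```text
[0.46891918 0.08564296 0.07032978] [-3.14082425e+00  3.93105845e-04  1.95446192e+00] 0.014110563678909133 [-5.1912406  -2.55770444  8.25142805] [-0.59026446  0.84164312 -0.01530332]
```

play_rows([
  [[0,0,0,0,0,0.008,-1],[0,0,0,0,0,0.016,-1],[0,0,0,0,0,0.016,-1],[0,0,0,0,0,0.016,-1]],
])

```text
time_s: 44.0
ee_pos: [0.469, 0.0855, 0.0703]
eef_rot: [-3.141, 0.001, 1.856]
force: [-4.1, -4.2, 8.5]
grip_width: 0.0144
grip_force: 42.5
```

Run:
```python
from h import *
o=get_obs();print(o['ee_pos'],o['eef_rot'],o['grip_width'],o['force'],o['moment'])
```

```text
[0.46899458 0.08545789 0.07033832] [-3.14089034e+00  1.30242705e-03  1.85553392e+00] 0.014408413194453604 [-4.1232975  -4.24322082  8.46745548] [-0.86723266  0.73455124  0.88354924]
```

Moment is 0.88 N m, so the knob is at its tight stop. I'll ease back a little, release, and retreat upward and away.

play_rows([
  [[0,0,0,0,0,-0.008,-1],[0,0,0,0,0,-0.008,-0.3],[0,0,0,0,0,-0.008,-0.1],[0,0,0,0,0,-0.008,-0.1],[0,0,0,0,0,-0.008,-0.1],[0,0,-0.15,0,0,-0.008,-0.1],[0,0,-0.35,0,0,-0.008,-0.1],[0,0,-0.55,0,0,-0.008,-0.1],[0,0,-0.7,0,0,-0.008,-0.1],[0,0,-0.7,0,0,-0.008,-0.1]],
])

```text
time_s: 45.0
ee_pos: [0.4707, 0.0862, 0.2499]
eef_rot: [3.133, 0.002, 1.904]
force: [-0.0, 0.2, -0.1]
grip_width: 0.042
grip_force: 0.0
```

play_rows([
  [[-0.9,-0.3,0,0,0,0,-0.1],[-0.9,-0.3,0,0,0,0,-0.1],[-0.9,-0.3,0,0,0,0,-0.1],[-0.9,-0.3,0,0,0,0,-0.1],[-0.9,-0.3,0,0,0,0,-0.1],[-0.9,-0.3,0,0,0,0,-0.1],[-0.9,-0.3,0,0,0,0,-0.1],[-0.9,-0.3,0,0,0,0,-0.1],[-0.9,-0.3,0,0,0,0,-0.1]],
])

```text
time_s: 45.9
ee_pos: [0.472, -0.1501, 0.2448]
eef_rot: [-3.142, -0.0, 1.906]
force: [0.7, 0.0, -0.5]
grip_width: 0.0426
grip_force: 0.0
```

Run:
```python
from h import *
print(get_obs()['ee_pos'])
C=np.array([.592,.191])
for n in('top','side'):
    c=snap(n,n+'10.png');P=cloud(c);m=masks(c);X,Y,Z=P[...,0],P[...,1],P[...,2]
    q=m['orange']&(np.hypot(X-.4685,Y-.087)<.04)&(Z>.068)&(Z<.085);p=P[q]
    if len(p)>5:w,v=np.linalg.eigh(np.cov(p[:,:2].T));print(n,len(p),np.degrees(np.arctan2(v[1,1],v[0,1])))
    q=m['red']&(np.hypot(X-.45,Y-.287)<.07)&(Z>.137);p=P[q];print(n,'red',len(p),p.mean(0) if len(p) else '')
    p=P[(np.hypot(X-.592,Y-.191)<.085)&(c['frame'].max(-1)<90)&(Z>.106)&(Z<.116)];print('pot',rcirc(p[:,:2]))
    for a,t in((.0585,.114),(.047,.118),(.035,.122)):
        q=(abs(np.hypot(X-C[0],Y-C[1])-a)<.008)&m['grey']&(abs(Z-t)<.006);p=P[q]
        print(n,a,len(p),rcirc(p[:,:2],.003) if len(p)>20 else '',p[:,2].mean())
```

```text
[ 0.47199152 -0.15009885  0.24483102]
top 46 113.1207392227557
top red 52 [0.40845103 0.2784319  0.14397996]
pot (array([0.5922, 0.1902]), 0.0699, 162)
top 0.0585 214 (array([0.5911, 0.1926]), 0.0587, 210) 0.11398551637617974
top 0.047 171 (array([0.5909, 0.1904]), 0.0468, 163) 0.11826792601703935
top 0.035 111 (array([0.5936, 0.1926]), 0.0346, 108) 0.12201947072393154
side 99 110.74521678088234
side red 90 [0.40653981 0.2808688  0.14242607]
pot (array([0.592, 0.192]), 0.07, 312)
side 0.0585 348 (array([0.5905, 0.194 ]), 0.0586, 311) 0.11305835234464272
side 0.047 247 (array([0.5902, 0.1916]), 0.0469, 213) 0.11676178602870779
side 0.035 193 (array([0.5929, 0.1938]), 0.0346, 174) 0.12083002423008546
```

View pics/top10.png

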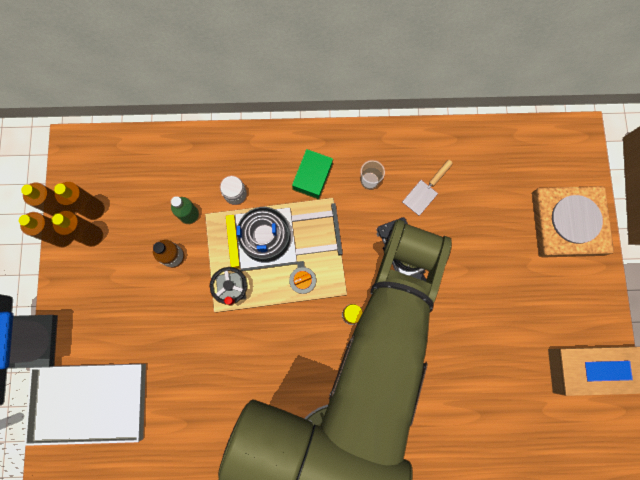

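The final view shows the carriage against the yellow stop at (233,240), the three cups nested at (263,235), and the knob bar back at about 112°, which is about 1.3 rad. The bystanders have not moved.

```bash
python3 -c "
from station import workorder
print(workorder.hand_in())"
```

```text
the job is handed in; nothing more can be done
None
```

The job is handed in (no verdict came back): in the last measurements all three cups present (1, 2 and 3) stood nested in the pot, the carriage was hard against the yellow stop, and the clamp knob was tight at about 1.3 rad.

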